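# Stow the blood tubes behind the sliding door and log them

## Task

Slide the frosted door fully open, then move every blood tube from the pocket tray into the cabinet, one per lane, slid in glass first under the clear roof until its stopper is flush with the cabinet's front edge. With all the tubes in, pick up the scanner and hold it level and steady with its window about 5 cm above the centre of the barcode label on the cabinet top for two seconds; then lay it back on its pad, lined up with the pad, and slide the door fully closed. Leave the other things on the counter where they are.

Things in the scene. Friction and masses are not known exactly. Their poses are not given: they have to be found in the camera images.
- cabinet: low white and grey cabinet fixed on the counter, 165 deep x 350 wide x 69 mm high. Origin: middle of its front edge, on the counter; +x points into it (away from the robot), +y left along the front, z up. The +y half holds four lanes under a clear roof, the closed -y half has the label on top. Nothing is before x = 0 but the door and its track (25 mm high, looks only).
- lane_mouth (a point): middle of the floor, at the front edge, of the lane nearest the cabinet's middle: cabinet x = 0, y = 35, z = 30 mm; axes are the cabinet's. Four lanes run along x, centres at cabinet y = 35, 73, 111, 149 mm, each 32 mm wide and 34 mm high (floor z = 30, underside of the roof z = 64, roof 5 mm thick), from the open front at x = 0 to the back wall at x = 155 mm.
- door (a joint): travel of the frosted sliding door in m: 0 closed (covers the lanes), 0.185 fully open (slid along the cabinet's -y before the closed half). May start up to 40 mm ajar. About 1.5 N of friction; stays where it is left. Panel 170 mm wide, faces at cabinet x = -17 and -11 mm, top at z = 70 mm; blocked by a tube standing more than 11 mm proud.
- door_handle (a point): point in the door's handle, an upright aluminium fin in the middle of the door's front: 14 mm thick along the cabinet's y, out from the panel to cabinet x = -51 mm, z from 34 to 82 mm. The point is at mid-thickness, cabinet x = -36 mm, z = 60 mm, and moves with the door; axes are the cabinet's.
- label (a point): centre of the white barcode label (45 x 70 mm) lying flat on the cabinet's top, at cabinet x = 50, y = -85, z = 69.5 mm; z up.
- tray: grey pocket tray fixed on the counter, 140 (x) x 210 (y) x 26 mm. Origin at the centre of its underside; z up. Floor at z = 14 mm; five ribs, 20 mm wide, 12 mm high over the floor, run from x = -14 to 66 mm at y = -100, -50, 0, 50, 100 mm. Glass lies in the four pockets between ribs, stoppers on the bare floor at about x = -44 mm, centres at z = 25 mm.
- tube1: one of four identical blood tubes (two to four are present; absent ones give None): clear glass 22 mm in diameter with a round nose, dark rubber stopper 28 mm long, 20 x 20 mm square; 130 mm long in all. Origin: centre of the stopper; +x along the tube to the nose at x = 116 mm; stopper outer end at x = -14 mm. About 45 g. Starts in a pocket of the tray, +x along the tray +x.
- tube2: one of four identical blood tubes (two to four are present; absent ones give None): clear glass 22 mm in diameter with a round nose, dark rubber stopper 28 mm long, 20 x 20 mm square; 130 mm long in all. Origin: centre of the stopper; +x along the tube to the nose at x = 116 mm; stopper outer end at x = -14 mm. About 45 g. Starts in a pocket of the tray, +x along the tray +x.
- tube3: one of four identical blood tubes (two to four are present; absent ones give None): clear glass 22 mm in diameter with a round nose, dark rubber stopper 28 mm long, 20 x 20 mm square; 130 mm long in all. Origin: centre of the stopper; +x along the tube to the nose at x = 116 mm; stopper outer end at x = -14 mm. About 45 g. Starts in a pocket of the tray, +x along the tray +x.
- tube4: one of four identical blood tubes (two to four are present; absent ones give None): clear glass 22 mm in diameter with a round nose, dark rubber stopper 28 mm long, 20 x 20 mm square; 130 mm long in all. Origin: centre of the stopper; +x along the tube to the nose at x = 116 mm; stopper outer end at x = -14 mm. About 45 g. Starts in a pocket of the tray, +x along the tray +x.
- scanner: hand scanner lying on its pad: white handle 34 mm wide, 30 mm high, from x = -80 to 32 mm, and a bigger grey head 50 x 50 mm, 44 mm high, from x = 30 to 80 mm. Origin at the middle of its underside; +x to the head, z up. About 160 g, centre of mass near x = 12 mm. Its window looks straight down from under the head.
- scanner_window (a point): centre of the scanner's window, on the underside of the head at scanner x = 55 mm, z = 0; axes are the scanner's, it looks along -z.
- pad: flat black charging pad fixed on the counter, 220 (x) x 130 (y) x 4 mm. Origin at the centre of its underside; the scanner lies on it with its x along the pad's x, head to +x.
- splint_tin: silver round tin, 84 mm in diameter, 58 mm high, origin at the centre of its underside. Bystander: leave it where it is.
- airway_set: purple plastic airway tube set, 80 x 130 x 45 mm, origin at the centre of its underside. Bystander: leave it where it is.
- spray_bottle: white bottle, 60 mm in diameter, 150 mm high, origin at the centre of its underside. Bystander: leave it where it is.
- glove_box: cardboard box 90 x 160 x 75 mm, origin at the centre of its underside. Bystander: leave it where it is.
- oximeter: grey rounded block 65 x 38 x 32 mm, origin at the centre of its underside. Bystander: leave it where it is.
Things that resemble listed ones, but are neither listed nor needed, are in the scene too. Leave any blue, red or turquoise look-alike of the tube3 alone.

How it is judged:
By the outcome, as a careful person would: the job done as asked, in the order asked, and still so for the second after the job is handed in, with the robot touching nothing.
Of tube1, tube2, tube3, tube4 only 2 to 4 are there at a start; the rules pass over those that are not, and their reading is None.
At some moment in a run one of scanner may be knocked a few centimetres aside while the robot is not near it.
Once in a run the grip may slacken for a moment while it holds something.
It also fails if it takes over 210 s, if anything falls off the work surface, if the arm or the gripper's body presses on something with over 40 N, if the wrist force passes 120 N, or if a joint passes its speed limit or range.

## Robot

A 6-joint arm with a two-finger parallel gripper is mounted at the origin on the work surface. World frame = base frame: x ahead of the robot, y to its left, z up, the work surface at z = 0. Lengths are in m, angles in rad, forces in N, time in s.
With the tool pointing down it reaches from about 0.35 to 0.925 m from the base axis. Payload 6.4 kg.
Tool frame: the origin (TCP) lies between the finger pads; the fingertips stand 17 mm ahead of it and the grasp point (between the pads) lies 2 mm behind it; z points along the fingers, y is the line along which they close (so a half turn about z gives the same grasp; the last joint's range is limited). The gripper opens to 94 mm and grips with 3 to 60 N. Pads are 16 mm wide; open, the fingers measure 119 mm over their backs; the gripper's body (75 mm by 177 mm) begins 78 mm behind the grasp point.
Start: joints at [1.021, 0.245, 1.558, -0, 1.339, -0.174], TCP at [0.239, 0.605, 0.222] pointing down, gripper open.
Joint ranges: [-3.13, 3.13], [-1.02, 2.26], [0.13, 2.54], [-0.95, 4.09], [0.21, 2.88], [-2.74, 2.74]. Speed limits (rad/s): [2.57, 2.57, 3.14, 3.14, 3.14, 3.14].

## Interface

Orientations are given as a unit quaternion [w, x, y, z].
In Python, from bench import robot gives the robot as it stands.
- The arm moves only by the shell command python3 -m inch 'ROWS' [FORCE]. ROWS is JSON, a list of rows, each a list of 7 numbers: the closure, from -1 (fully open) to 1 (shut), then the shift along the world's x, y, z as a fraction of full scale, then the turn, a rotation vector about the world's x, y, z as a fraction of full scale. In form: [[fingers, x, y, z, wx, wy, wz], ...]. A call has 1 to 20 rows; each row is the pose to reach, as a shift and turn from the pose commanded when the call began; what a row does not reach only later rows make up. Full scale, the value 1, is 100 cm for a shift and 90 degrees for a turn. A row lasts 1/12 s, in which the tool goes at most 41.7 mm and 7.16 degrees, less where a joint would pass 70% of its speed; a pose out of reach is approached as far as the arm can. A call with a number of a shift or a turn outside -1 to 1 is refused whole. A call with a gripper value outside its range is refused whole. The fingers move at their own pace and stop on an object; FORCE is the grip in N (left out, the last holds). Time passes only in rows, so rows that repeat a pose let the fingers close. It gives the time, the measured TCP pose, the force, the opening and the grip force at its end, in the units of the state.
- robot.read_state(): the state, without advancing time (a new reading comes with each control period).
- robot.camera(name): name is "side" or "top"; returns (picture, depth): 480x640x3 uint8, red, green, blue; 480x640 float32, m along the optical axis (not along the pixel's ray), 0 where there is no reading.
- robot.get_calibration(name): a dict with "fovy" (degrees; the focal length in pixels is half the picture's height over the tangent of half this angle, whatever the lens; pixels are square), "cx", "cy" (the principal point, pixels), "dist_coeffs" ([k1, k2, p1, p2, k3] as OpenCV has them; the pictures are not rectified), "position" and "orientation" of the camera in the world. Camera axes: x right, y up, looking along -z (the intrinsics and any distortion apply to the point x, -y, -z); pixel columns grow to the right and rows downward; lengths in m; the calibration is good to about 2 mm. A picture is of the moment at which its call begins. get_calibration takes no time and is no camera call.
- robot.finish_job(): hands the job in; it is judged then, once.
Trained networks look in the newest picture that a camera, given by its name, has taken for a name from the list of things; names that differ only in an ending like _2 or _b are one class to them, and where a whole thing is asked for, a point or a joint stands for the part that bears it (a point fixed in the world has none). Each returns a list of dicts, best first, with "score" (0 to 1); they miss things now and then, are a little off and sometimes report something else, mostly with a low value. They report only what shows in the picture. A call takes as long as a camera call. They do not tell look-alikes from the thing itself.
- robot.search_frame(camera, thing): "extent" ([left, top, width, height] in pixels, round what is visible of it).
- robot.masks_of(camera, thing): "region" (480x640 bool, what is visible of it) and "extent" ([left, top, width, height] in pixels, round what is visible of it).
- robot.tip_of(camera, thing): "centre" ([row, column] in pixels: a listed point, or the origin of a listed thing).
The state is a dict: "clock": time; "joint_positions": joint angles; "qvel": joint speeds; "tau": joint torques, N m; "eef_pos": TCP position; "ee_rot": TCP orientation; "wrist_force": force on the tool from outside, world axes, zero at the start; "wrist_torque": the same for the moment, N m; "finger_gap": finger opening in m; "grasp_force": force on a finger pad.
Only numpy, scipy, OpenCV 4.12 (cv2) and the standard library are available. Lean on these libraries where they do the work, as an engineer would, in place of code of your own. Each camera call takes 0.05 s, during which the arm holds its last target. There are 200 camera calls.

## Working session

There is one attempt and no reset: what is moved stays moved. The work goes in short steps, Python scripts to look and compute and a shell command to move; the robot and the scene stay as the last step left them, time stands still between calls to the robot, and variables do not carry over. Pictures are saved under pics/ and viewed, at most 14 in all, crops included, and the job is handed in when it is done.

```bash
mkdir -p pics; ls
cat > h.py <<'E'
import numpy as np, cv2
from scipy.spatial.transform import Rotation as R
from bench import robot
def K(n):
    c=robot.get_calibration(n); f=240/np.tan(np.radians(c["fovy"])/2)
    q=c["orientation"]; Rm=R.from_quat([q[1],q[2],q[3],q[0]]).as_matrix()@np.diag([1,-1,-1])
    return np.array([[f,0,c["cx"]],[0,f,c["cy"]],[0,0,1]]),np.array(c["dist_coeffs"]),Rm,np.array(c["position"])
def rays(n,px):  # px Nx2 (col,row) -> world dirs with unit optical depth
    k,d,Rm,p=K(n); u=cv2.undistortPoints(np.array(px,float).reshape(-1,1,2),k,d).reshape(-1,2)
    return np.c_[u,np.ones(len(u))]@Rm.T,p
def at_z(n,px,z):
    r,p=rays(n,px); return p+r*((z-p[2])/r[:,2])[:,None]
def by_depth(n,px,dep):
    r,p=rays(n,px); return p+r*np.asarray(dep)[:,None]
def proj(n,X):
    k,d,Rm,p=K(n); Xc=(np.atleast_2d(X)-p)@Rm
    return cv2.projectPoints(Xc,np.zeros(3),np.zeros(3),k,d)[0].reshape(-1,2)
def shot(n,name):
    im,dp=robot.camera(n); cv2.imwrite(f"pics/{name}.png",im[:,:,::-1]); np.save(f"pics/{name}.npy",dp); return im,dp
E
python3 - <<'E'
from h import *
for n in("top","side"):
    shot(n,n+"0"); print(n,robot.get_calibration(n))
    for t in["cabinet","door","door_handle","lane_mouth","label","tray","tube1","scanner","scanner_window","pad"]:
        for f in(robot.tip_of,):
            print(t,[(np.round(o["centre"]).tolist(),round(o["score"],2)) for o in f(n,t)][:8])
print(robot.read_state())
E
```

```text
pics
top {'fovy': 57.45152547432095, 'cx': 326.72308691305466, 'cy': 233.58852275915987, 'dist_coeffs': array([-0.04363587,  0.        ,  0.        ,  0.        ,  0.        ]), 'position': array([ 0.34469113, -0.05592979,  1.08380593]), 'orientation': array([ 0.71146738,  0.05764264, -0.04292144, -0.69903451])}
cabinet [([186.0, 284.0], 0.84)]Traceback (most recent call last):
  File "<stdin>", line 6, in <module>
ValueError: it knows: airway_set, cabinet, door_handle, glove_box, label, lane_mouth, oximeter, pad, scanner, scanner_window, splint_tin, spray_bottle, tray, tube
```

Run:
```python
from h import *
for n in("top","side"):
    shot(n,n+"1"); print(n,K(n)[3])
    for t in["cabinet","door_handle","lane_mouth","label","tray","tube","scanner","scanner_window","pad"]:
            print(t,[(np.round(o["centre"]).tolist(),round(o["score"],2)) for o in robot.tip_of(n,t)][:8])
```

```text
top [ 0.34469113 -0.05592979  1.08380593]
cabinet [([190.0, 289.0], 0.93)]
door_handle [([191.0, 255.0], 0.66)]
lane_mouth [([183.0, 267.0], 0.8)]
label [([165.0, 320.0], 0.81)]
tray [([231.0, 438.0], 0.65)]
tube [([185.0, 534.0], 0.97), ([246.0, 429.0], 0.81), ([325.0, 452.0], 0.74), ([247.0, 407.0], 0.72), ([298.0, 520.0], 0.56)]
scanner [([236.0, 141.0], 0.69), ([185.0, 268.0], 0.39)]
scanner_window [([214.0, 148.0], 0.86)]
pad [([240.0, 141.0], 0.69), ([246.0, 428.0], 0.22)]
side [0.45967592 1.093261   0.77975672]
cabinet [([281.0, 287.0], 0.72), ([380.0, 302.0], 0.46)]
door_handle [([279.0, 296.0], 0.69), ([219.0, 270.0], 0.54)]
lane_mouth [([280.0, 284.0], 0.7)]
label [([242.0, 274.0], 0.66), ([218.0, 346.0], 0.48)]
tray [([212.0, 329.0], 0.83), ([216.0, 342.0], 0.42)]
tube [([221.0, 343.0], 0.76), ([206.0, 394.0], 0.71), ([188.0, 374.0], 0.64), ([211.0, 342.0], 0.57), ([180.0, 300.0], 0.39)]
scanner [([241.0, 271.0], 0.72), ([380.0, 324.0], 0.64)]
scanner_window []
pad [([381.0, 326.0], 0.67), ([387.0, 330.0], 0.59), ([233.0, 371.0], 0.19)]
```

View pics/top1.png

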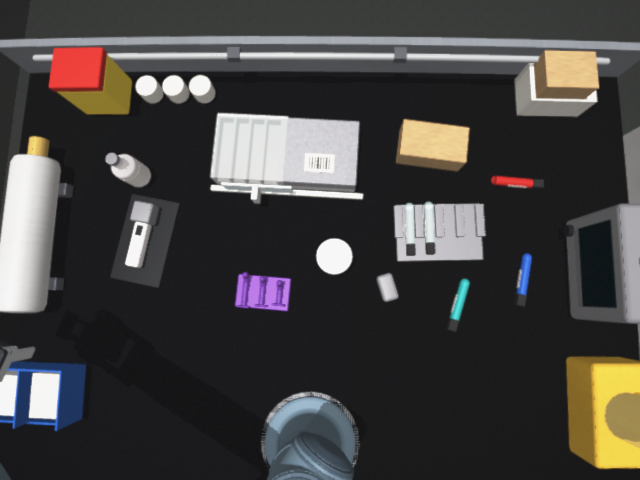

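View pics/side1.png

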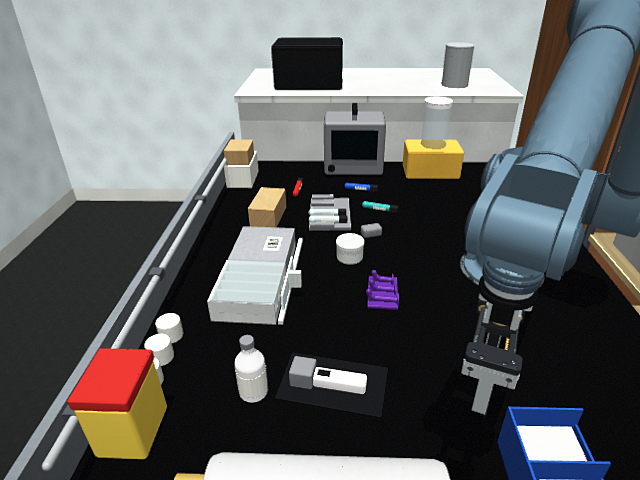

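Top picture: white tubes in the tray at (409,229) and (429,227), stoppers at (411,250) and (430,248). Look-alikes are red (517,182), blue (524,279) and teal (459,304), all outside the tray. The cabinet is at (285,155) with the door handle at (256,194), and the scanner is at (141,236). I choose the two clear tubes in the tray and check them with a close crop.

```bash
cat >> h.py <<'E'
def cloud(n,dp,box):
    l,t,w,h=box; vv,uu=np.mgrid[t:t+h,l:l+w]; px=np.c_[uu.ravel(),vv.ravel()]; d=dp[t:t+h,l:l+w].ravel()
    ok=d>0; return by_depth(n,px[ok],d[ok]),px[ok]
def rect(P):
    (c,s,a)=cv2.minAreaRect((P[:,:2]*1000).astype(np.float32)); return np.round(c,1),np.round(s,1),round(a,2)
E
python3 - <<'E'
from h import *
dp=np.load("pics/top1.npy"); im=cv2.imread("pics/top1.png")
P,px=cloud("top",dp,(195,95,185,115))
for lo,hi in((.06,.076),(.064,.072),):
    m=(P[:,2]>lo)&(P[:,2]<hi); print("cab",m.sum(),rect(P[m]))
print("zhist",np.histogram(P[:,2],bins=np.arange(-.01,.11,.01)))
q=px[:,0]<282
P2,px2=cloud("top",dp,(385,190,110,80)); m=(P2[:,2]>.008)&(P2[:,2]<.032); print("tray",rect(P2[m]),np.median(P2[P2[:,2]<.006][:,2]))
P3,_=cloud("top",dp,(100,190,85,100)); m=(P3[:,2]>.02); print("scan",rect(P3[m]));m=(P3[:,2]>.037); print("head",rect(P3[m]));
for f in ("cabinet","tray","scanner","pad","tube","door_handle"):
    robot.camera("top") if 0 else None
    for o in robot.masks_of("top",f)[:5]:
        g=o["region"]; v,u=np.nonzero(g); print(f,round(o["score"],2),o["extent"],cv2.minAreaRect(np.c_[u,v].astype(np.float32)))
a=cv2.resize(im[185:275,380:500],None,fx=5,fy=5,interpolation=cv2.INTER_CUBIC)
b=cv2.resize(im[105:215,200:370],None,fx=3.5,fy=3.5,interpolation=cv2.INTER_CUBIC)
cv2.imwrite("pics/crop_tray.png",a); cv2.imwrite("pics/crop_cab.png",b)
E
```

```text
cab 9501 (array([672.6,  73.6]), array([349.4, 216.4]), 87.39)
cab 8952 (array([671.9,  73.6]), array([349.8, 214.6]), 87.18)
zhist (array([5269, 4769,  297,  663,  258,  183,  176, 6905, 2619,   67,    0]), array([-0.01,  0.  ,  0.01,  0.02,  0.03,  0.04,  0.05,  0.06,  0.07,
        0.08,  0.09,  0.1 ]))
tray (array([ 509.5, -307.1]), array([144.3, 220.4]), 1.44) -8.992213134928484e-05
scan (array([486.6, 430.9]), array([ 51.1, 161.3]), 81.69)
head (array([488.8, 430.6]), array([ 51.1, 157. ]), 81.69)
cabinet 0.76 [213.8, 112.2, 147.4, 91.0] ((287.18212890625, 160.328125), (151.3023681640625, 86.83456420898438), 3.122130870819092)
cabinet 0.41 [406.1, 201.4, 9.9, 55.7] ((410.0, 230.0), (52.0, 10.0), 90.0)
tray 0.56 [396.4, 200.9, 89.8, 58.9] ((439.0171203613281, 231.92559814453125), (56.656959533691406, 90.05864715576172), 88.93909454345703)
scanner 0.7 [122.0, 200.1, 36.4, 68.4] ((139.63462829589844, 233.82693481445312), (25.495098114013672, 66.48336791992188), 11.309932708740234)
pad 0.94 [112.7, 194.9, 68.0, 93.6] ((144.76470947265625, 239.94117736816406), (49.47726821899414, 89
[... 184 characters left out ...]
1.0, 279.2, 18.2, 51.4] ((457.48724365234375, 304.643310546875), (10.553020477294922, 52.877967834472656), 16.389541625976562)
tube 0.89 [401.8, 201.9, 14.4, 56.9] ((409.0, 229.0), (54.0, 12.0), 90.0)
tube 0.84 [420.9, 203.7, 16.2, 50.4] ((428.8111267089844, 228.02374267578125), (52.141422271728516, 9.752825736999512), 88.02507019042969)
tube 0.84 [513.1, 251.6, 17.7, 55.6] ((523.1823120117188, 279.36041259765625), (11.492242813110352, 51.95551681518555), 9.688786506652832)
tube 0.65 [315.3, 239.6, 36.1, 37.0] ((333.0, 256.5), (35.0, 36.0), 90.0)
door_handle 0.61 [225.5, 182.0, 64.8, 17.6] ((256.72747802734375, 192.85940551757812), (68.29825592041016, 18.421945571899414), 2.6630005836486816)
```

View pics/crop_tray.png

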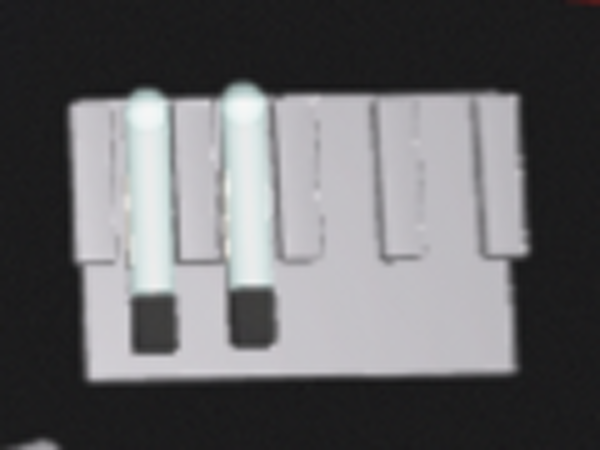

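View pics/crop_cab.png

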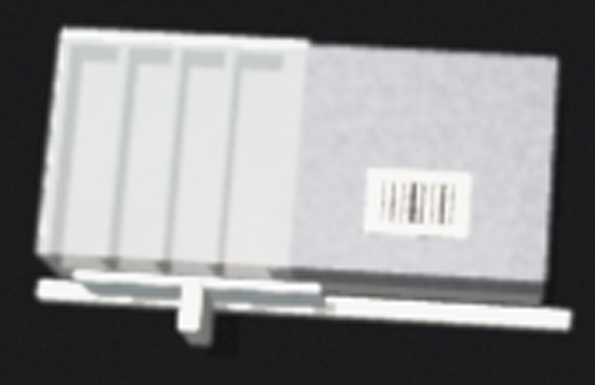

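Crop: two clear tubes, dark square stoppers to the robot side, in the two +y pockets of the tray. That makes two tubes. The handle is at about crop (195,310), with the door slightly ajar. Next I fit the poses.

Run:
```python
from h import *
dp=np.load("pics/top1.npy"); im=cv2.imread("pics/top1.png")
P,px=cloud("top",dp,(195,95,185,115))
# closed half: back edge & right side, cabinet top
best=None
m=(P[:,2]>.062)&(P[:,2]<.074)
Q=P[m][:,:2]
for yaw in np.radians(np.arange(-5,0,.1)):
    c,s=np.cos(yaw),np.sin(yaw); L=Q@np.array([[c,-s],[s,c]])  # local
    y=L[:,1]; b=np.digitize(y,np.linspace(y.min(),y.max(),30)); mx=np.array([L[b==i,0].max() for i in range(2,28)])
    sd=np.std(mx); 
    if best is None or sd<best[0]: best=(sd,yaw,np.median(mx),y.min(),y.max())
print("cab fit",best, np.degrees(best[1]))
_,yaw,mx,y0,y1=best; c,s=np.cos(yaw),np.sin(yaw); Rc=np.array([[c,-s],[s,c]]); L=Q@Rc
b=(L[:,1]>y0+.02)&(L[:,1]<(y0+.09)); xs=np.sort(L[b,0]); h,e=np.histogram(xs,np.arange(mx-.21,mx+.01,.005)); print(h)
# tops edges of label
o=Rc@np.array([mx-.165,(y0+y1)/2]); print("cab origin",o,"width",y1-y0)
m=P[:,2]>.0765; H=(P[m][:,:2]-o)@Rc; print("handle local med",np.median(H,0),H.min(0),H.max(0),m.sum())
# label white centre
hsv=im.astype(int); 
lp=at_z("top",[[320,163]],.0695); print("label px->local",(lp[:,:2]-o)@Rc)
# expected label projected
for nm,l in (("label",[.05,-.085,.0695]),("lane",[0,.035,.03])):
    w=np.r_[o+Rc@l[:2],l[2]]; print(nm,w,proj("top",w),proj("side",w))
# stoppers
g=im.max(2); 
sub=(g<75)&(np.load("pics/top1.npy")>0)
P2,px2=cloud("top",dp,(385,190,110,80))
dark=np.array([g[v,u]<90 for u,v in px2])&(P2[:,2]>.026)&(P2[:,2]<.045)
for lo,hi in((400,420),(420,445)):
    k=dark&(px2[:,0]>lo)&(px2[:,0]<hi); S=P2[k]; print("stopper",k.sum(),rect(S),np.median(S[:,2]))
    k=(P2[:,2]>.026)&(P2[:,2]<.05)&(px2[:,0]>lo-2)&(px2[:,0]<hi-5)&(px2[:,1]<240)
    S=P2[k]; print("  glass",len(S),rect(S) if len(S) else "")
# pad
o=[o for o in robot.masks_of("top","pad") if o["extent"][0]<150][0]; v,u=np.nonzero(o["region"]); W=at_z("top",np.c_[u,v],.004); print("pad",rect(W))
st=robot.read_state(); q=st["ee_rot"]; print(st["eef_pos"],R.from_quat([q[1],q[2],q[3],q[0]]).as_matrix().round(4))
```

```text
cab fit (np.float64(0.0008275552021663396), np.float64(-0.0593411945678073), np.float64(0.7720628575149817), np.float64(-0.0620710830783497), np.float64(0.2890336653137438)) -3.4000000000000057
[ 0  0  0  0  0  0  0  0  0 14 65 58 57 63 59 61 55 59 60 58 58 56 56 60
 57 59 60 52 61 54 58 58 53 57 60 53 59 61 50 56 55 56 10]
cab origin [0.61272449 0.07727885] width 0.3511047483920935
handle local med [-0.03229312  0.06109672] [-0.04874313  0.05439602] [-0.01393872  0.06860455] 88
label px->local [[ 0.05329994 -0.08825304]]
label [ 0.65759544 -0.01053686  0.0695    ] [[318.53791824 164.22974687]] [[273.83709893 242.8579877 ]]
lane [0.61480021 0.11221724 0.03      ] [[269.32555868 185.06739539]] [[284.5293145  279.98247067]]
stopper 83 (array([ 460.7, -234.6]), array([24.3, 17.7]), 2.04) 0.03485359451009096
  glass 377 (array([ 530. , -226.5]), array([90.6, 36.7]), 0.13)
stopper 93 (array([ 464.1, -282.2]), array([24.6, 18.5]), 0.07) 0.03402999322129574
  glass 479 (array([ 533.1, -281.6]), array([49.6, 95.8]), 88.99)
pad (array([477. , 427.7]), array([130.1, 220.4]), 80.03)
[0.23856112 0.60463931 0.22243981] [[-0.9302  0.3671 -0.    ]
 [ 0.3671  0.9302 -0.    ]
 [ 0.     -0.     -1.    ]]
```

```bash
python3 -m inch '[[-1,0.342,-0.464,0,0,0,0.2],[-1,0.342,-0.464,0,0,0,0.2],[-1,0.342,-0.464,0,0,0,0.2],[-1,0.342,-0.464,0,0,0,0.2],[-1,0.342,-0.464,0,0,0,0.2],[-1,0.342,-0.464,0,0,0,0.2],[-1,0.342,-0.464,0,0,0,0.2],[-1,0.342,-0.464,0,0,0,0.2],[-1,0.342,-0.464,0,0,0,0.2],[-1,0.342,-0.464,0,0,0,0.2],[-1,0.342,-0.464,0,0,0,0.2],[-1,0.342,-0.464,0,0,0,0.2],[-1,0.342,-0.464,0,0,0,0.2],[-1,0.342,-0.464,0,0,0,0.2],[-1,0.342,-0.464,0,0,0,0.2],[-1,0.342,-0.464,0,0,0,0.2],[-0.3,0.342,-0.464,-0.08,0,0,0.2],[-0.3,0.342,-0.464,-0.08,0,0,0.2]]' 20
python3 - <<'E'
from h import *
st=robot.read_state(); q=st["ee_rot"]; print(st["finger_gap"],R.from_quat([q[1],q[2],q[3],q[0]]).as_matrix().round(4))
E
```

```text
clock: 2.95
eef_pos: [0.5819, 0.1419, 0.1442]
ee_rot: [0.003, 0.03, 1.0, 0.0]
wrist_force: [0.6, 0.2, -0.2]
finger_gap: 0.0842
grasp_force: 0.0
0.08418680798183714 [[-9.981e-01  6.060e-02  6.300e-03]
 [ 6.060e-02  9.982e-01  7.000e-04]
 [-6.200e-03  1.100e-03 -1.000e+00]]
```

```bash
python3 -m inch '[[-0.3,0,0,-0.02,0,0,0],[-0.3,0,0,-0.04,0,0,0],[-0.3,0,0,-0.06,0,0,0],[-0.3,0,0,-0.074,0,0,0],[-0.3,0,0,-0.074,0,0,0],[0.8,0,0,-0.074,0,0,0],[0.8,0,0,-0.074,0,0,0],[0.8,0,0,-0.074,0,0,0],[0.8,0,0,-0.074,0,0,0],[0.8,0,0,-0.074,0,0,0],[0.8,0,0,-0.074,0,0,0],[0.8,0,0,-0.074,0,0,0],[0.8,0,0,-0.074,0,0,0]]' 20
```

```text
clock: 4.03
eef_pos: [0.5807, 0.1406, 0.0687]
ee_rot: [0.0, 0.031, 1.0, 0.0]
wrist_force: [-0.7, -0.2, 1.0]
finger_gap: 0.0136
grasp_force: 20.0
```

```bash
python3 -m inch '[[0.8,-0.0006,-0.01,0,0,0,0],[0.8,-0.0015,-0.025,0,0,0,0],[0.8,-0.0024,-0.04,0,0,0,0],[0.8,-0.0033,-0.055,0,0,0,0],[0.8,-0.0042,-0.07,0,0,0,0],[0.8,-0.005,-0.085,0,0,0,0],[0.8,-0.006,-0.1,0,0,0,0],[0.8,-0.0068,-0.115,0,0,0,0],[0.8,-0.0077,-0.13,0,0,0,0],[0.8,-0.0083,-0.14,0,0,0,0],[0.8,-0.0089,-0.15,0,0,0,0],[0.8,-0.0089,-0.15,0,0,0,0],[0.8,-0.0089,-0.15,0,0,0,0],[0.8,-0.0089,-0.15,0,0,0,0]]' 20
```

```text
clock: 5.2
eef_pos: [0.5737, -0.0111, 0.0687]
ee_rot: [0.003, 0.031, 1.0, -0.001]
wrist_force: [8.5, -1.9, -6.8]
finger_gap: 0.0136
grasp_force: 20.0
```

```bash
python3 -m inch '[[0.8,-0.0002,-0.003,0,0,0,0],[0.8,-0.0003,-0.005,0,0,0,0],[0.8,-0.0005,-0.008,0,0,0,0],[0.8,-0.0005,-0.008,0,0,0,0],[0.8,-0.0005,-0.008,0,0,0,0]]' 20
```

```text
clock: 5.62
eef_pos: [0.5734, -0.0165, 0.0687]
ee_rot: [0.003, 0.031, 1.0, 0.001]
wrist_force: [10.1, 7.1, -6.5]
finger_gap: 0.0139
grasp_force: 20.0
```

```bash
python3 -m inch '[[0.8,0.003,-0.002,0,0,0,0],[0.8,0.003,-0.004,0,0,0,0],[0.8,0.003,-0.004,0,0,0,0],[0.8,0.003,-0.004,0,0,0,0]]' 20
python3 -m inch '[[-0.3,-0.001,0.006,0,0,0,0],[-0.3,-0.001,0.006,0,0,0,0],[-0.3,-0.001,0.006,0,0,0,0],[-0.3,-0.001,0.006,0,0,0,0],[-0.3,-0.001,0.006,0.03,0,0,0],[-0.3,-0.001,0.006,0.07,0,0,0],[-0.3,-0.001,0.006,0.11,0,0,0],[-0.3,-0.001,0.006,0.11,0,0,0]]' 20
python3 - <<'E'
from h import *
dp=np.load("pics/top1.npy")
P,px=cloud("top",dp,(195,95,185,115)); m=(P[:,2]>.06)&(P[:,2]<.078); Q=P[m][:,:2]
for d in (-2.2,-2.5,-2.8,-3.1,-3.4):
    yaw=np.radians(d); c,s=np.cos(yaw),np.sin(yaw); Rc=np.array([[c,-s],[s,c]]); L=Q@Rc; 
    def edge(v,w,f,lo,hi):
        b=np.linspace(lo,hi,21); i=np.digitize(w,b); e=np.array([f(v[i==k]) for k in range(1,21)]); x=(b[1:]+b[:-1])/2
        p=np.polyfit(x,e,1); return round(np.median(e),4),round(np.degrees(p[0]),2)
    x,y=L.T; y0,y1=y.min()+.012,y.max()-.012
    k=x>x.max()-.12; xm=x.max()
    mid=(y0+y1)/2
    bk=edge(x,y,np.max,y0,y1); rt=edge(y[k],x[k],np.min,xm-.11,xm-.02); lf=edge(y[k],x[k],np.max,xm-.11,xm-.02)
    kk=(y<mid-.04); fr=edge(x[kk],y[kk],np.min,y0,mid-.05)
    o=Rc@[bk[0]-.165,(rt[0]+lf[0])/2]; print(d,bk,rt,lf,"front",fr,"o",o.round(4),"w",lf[0]-rt[0],"dep",bk[0]-fr[0])
E
```

```text
clock: 5.95
eef_pos: [0.5735, -0.0167, 0.0686]
ee_rot: [-0.001, 0.031, 0.999, 0.005]
wrist_force: [-0.3, 20.3, 5.5]
finger_gap: 0.0142
grasp_force: 20.1
clock: 6.62
eef_pos: [0.578, -0.0172, 0.1877]
ee_rot: [0.007, 0.031, 0.999, -0.002]
wrist_force: [0.2, 0.1, 0.2]
finger_gap: 0.0604
grasp_force: 0.0
-2.2 (np.float64(0.7743), np.float64(1.24)) (np.float64(-0.0745), np.float64(-0.61)) (np.float64(0.2727), np.float64(0.25)) front (np.float64(0.6115), np.float64(0.59)) o [0.6127 0.0756] w 0.3472 dep 0.16279999999999994
-2.5 (np.float64(0.7741), np.float64(0.9)) (np.float64(-0.0708), np.float64(-0.4)) (np.float64(0.2764), np.float64(0.55)) front (np.float64(0.6116), np.float64(0.26)) o [0.613  0.0761] w 0.34719999999999995 dep 0.16249999999999998
-2.8 (np.float64(0.7738), np.float64(0.61)) (np.float64(-0.0673), np.float64(-0.06)) (np.float64(0.2799), np.float64(0.58)) front (np.float64(0.6116), np.float64(-0.02)) o [0.6133 0.0764] w 0.34719999999999995 dep 0.1622
-3.1 (np.float64(0.7734), np.float64(0.33)) (np.float64(-0.0635), np.float64(0.55)) (np.float64(0.2837), np.float64(0.7)) front (np.float64(0.6116), np.float64(-0.32)) o [0.6135 0.077 ] w 0.3472 dep 0.16179999999999994
-3.4 (np.float64(0.7724), np.float64(0.02)) (np.float64(-0.0598), np.float64(1.33)) (np.float64(0.2874), np.float64(0.97)) front (np.float64(0.6114), np.float64(-0.62)) o [0.6131 0.0776] w 0.3472 dep 0.16099999999999992
```

```bash
python3 -m inch '[[0,-0.12,-0.2174,0,0,0,0.054],[0,-0.12,-0.2174,0,0,0,0.054],[0,-0.12,-0.2174,0,0,0,0.054],[0,-0.12,-0.2174,0,0,0,0.054],[0,-0.12,-0.2174,0,0,0,0.054],[0,-0.12,-0.2174,0,0,0,0.054],[0.1,-0.12,-0.2174,0,0,0,0.054],[0.1,-0.12,-0.2174,-0.04,0,0,0.054],[0.1,-0.12,-0.2174,-0.08,0,0,0.054],[0.1,-0.12,-0.2174,-0.1,0,0,0.054],[0.1,-0.12,-0.2174,-0.1,0,0,0.054],[0.1,-0.12,-0.2174,-0.1,0,0,0.054],[0.1,-0.12,-0.2174,-0.1,0,0,0.054]]' 20
python3 - <<'E'
from h import *
shot("side","s2"); im=cv2.imread("pics/s2.png"); st=robot.read_state()
q=st["ee_rot"]; print(st["eef_pos"],R.from_quat([q[1],q[2],q[3],q[0]]).as_matrix().round(3)[:,1:])
dp=np.load("pics/s2.npy")
c=proj("side",[.461,-.235,.03])[0].astype(int); print(c)
cv2.imwrite("pics/s2c.png",cv2.resize(im[c[1]-60:c[1]+50,c[0]-70:c[0]+80],None,fx=5,fy=5,interpolation=cv2.INTER_CUBIC))
E
```

```text
clock: 7.7
eef_pos: [0.4543, -0.2335, 0.0801]
ee_rot: [0.001, -0.012, 1.0, -0.001]
wrist_force: [-0.2, -0.8, 0.0]
finger_gap: 0.0425
grasp_force: 0.0
[ 0.45459794 -0.23377426  0.0806015 ] [[-0.023  0.003]
 [ 1.    -0.003]
 [-0.003 -1.   ]]
[342 217]
```

View pics/s2c.png

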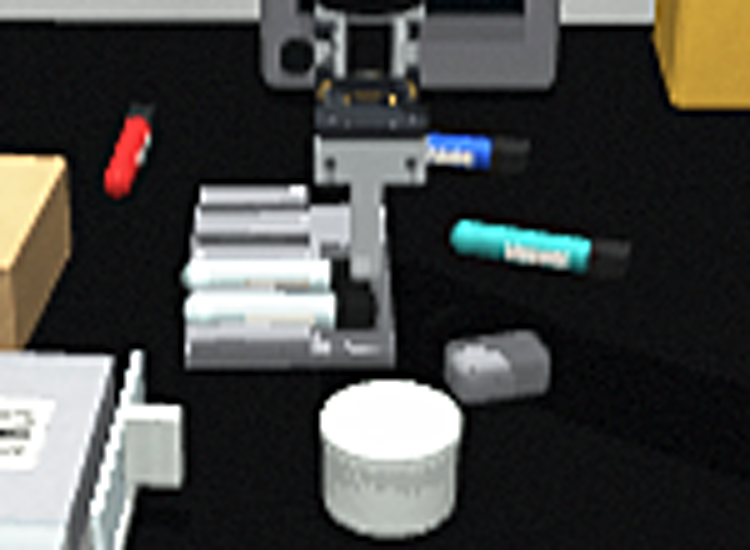

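Crop: the fingers straddle tube1's stopper (crop 355,305) and nothing is in the way. Going down.

```bash
python3 -m inch '[[0.1,0.003,-0.001,-0.015,0,0,0],[0.1,0.003,-0.001,-0.03,0,0,0],[0.1,0.003,-0.001,-0.045,0,0,0],[0.1,0.003,-0.001,-0.045,0,0,0],[0.1,0.003,-0.001,-0.045,0,0,0],[0.8,0.003,-0.001,-0.045,0,0,0],[0.8,0.003,-0.001,-0.045,0,0,0],[0.8,0.003,-0.001,-0.045,0,0,0],[0.8,0.003,-0.001,-0.045,0,0,0],[0.8,0.003,-0.001,-0.045,0,0,0],[0.8,0.003,-0.001,-0.045,0,0,0],[0.8,0.003,-0.001,-0.045,0,0,0]]' 25
python3 -m inch '[[0.8,0,0,0.02,0,0,0],[0.8,0,0,0.04,0,0,0],[0.8,0,0,0.06,0,0,0],[0.8,0,0,0.08,0,0,0],[0.8,0,0,0.1,0,0,0],[0.8,0,0,0.1,0,0,0],[0.8,0,0,0.1,0,0,0]]' 25
```

```text
clock: 8.75
eef_pos: [0.4567, -0.2342, 0.0342]
ee_rot: [0.0, -0.012, 1.0, -0.0]
wrist_force: [-1.3, 0.7, 5.7]
finger_gap: 0.0197
grasp_force: 25.0
clock: 9.33
eef_pos: [0.4564, -0.234, 0.1337]
ee_rot: [0.001, -0.012, 1.0, -0.001]
wrist_force: [-0.4, -0.2, -0.9]
finger_gap: 0.0199
grasp_force: 25.0
```

```bash
python3 -m inch '[[0.8,0,0.02,0,0,0,-0.0447],[0.8,0.001,0.05,0,0,0,-0.0447],[0.8,0.004,0.08,0,0,0,-0.0447],[0.8,0.006,0.11,0,0,0,-0.0447],[0.8,0.0137,0.14,0,0,0,-0.0447],[0.8,0.0137,0.17,0,0,0,-0.0447],[0.8,0.0137,0.2,0,0,0,-0.0447],[0.8,0.0137,0.23,0,0,0,-0.0447],[0.8,0.0137,0.26,0,0,0,-0.0447],[0.8,0.0137,0.29,0,0,0,-0.0447],[0.8,0.0137,0.32,0,0,0,-0.0447],[0.8,0.0137,0.35,0,0,0,-0.0447],[0.8,0.0137,0.38,0,0,0,-0.0447],[0.8,0.0137,0.41,0,0,0,-0.0447],[0.8,0.0137,0.4283,0,0,0,-0.0447],[0.8,0.0137,0.4283,0,0,0,-0.0447],[0.8,0.0137,0.4283,-0.03,0,0,-0.0447],[0.8,0.0137,0.4283,-0.06,0,0,-0.0447],[0.8,0.0137,0.4283,-0.079,0,0,-0.0447],[0.8,0.0137,0.4283,-0.079,0,0,-0.0447]]' 25
python3 - <<'E'
from h import *
shot("side","s3"); shot("top","t3"); st=robot.read_state(); q=st["ee_rot"]; print(st["eef_pos"],st["finger_gap"],R.from_quat([q[1],q[2],q[3],q[0]]).as_matrix().round(3)[:,1:])
a=cv2.imread("pics/s3.png")[210:340,190:350]; b=cv2.imread("pics/t3.png")[90:270,200:360]
cv2.imwrite("pics/c3.png",np.hstack([cv2.resize(a,(440,358),interpolation=cv2.INTER_CUBIC),cv2.resize(b,(318,358),interpolation=cv2.INTER_CUBIC)]))
E
```

```text
clock: 11.0
eef_pos: [0.466, 0.1931, 0.0492]
ee_rot: [-0.004, 0.024, 1.0, -0.001]
wrist_force: [-0.6, -0.3, -0.6]
finger_gap: 0.0201
grasp_force: 25.0
[0.46910716 0.19379509 0.05339148] 0.01969540432267597 [[ 0.048 -0.002]
 [ 0.999 -0.001]
 [-0.001 -1.   ]]
```

View pics/c3.png

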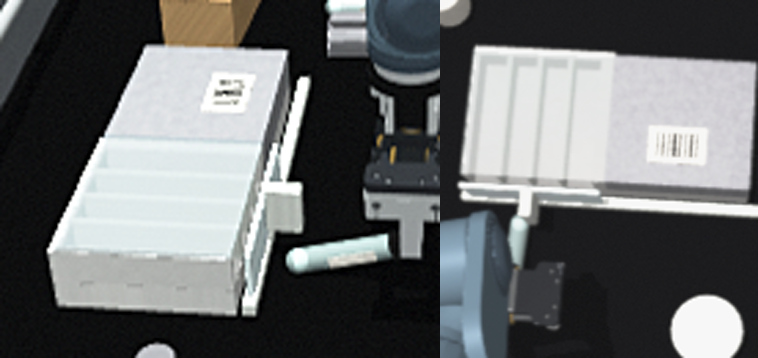

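Crop: the door has been dragged shut (handle at top-crop 528,205) and tube1 hangs nose-down by about 10°. It clearly clipped the handle on the way over. I'll lay the tube flat on the free counter, reopen the door, then regrip with more force.

```bash
python3 -m inch '[[0.8,-0.02,0,0,0,0,0],[0.8,-0.04,0,0,0,0,0],[0.8,-0.05,0,0,0,0,0],[0.8,-0.05,0,-0.006,0,0,0],[0.8,-0.05,0,-0.012,0,0,0],[0.8,-0.05,0,-0.018,0,0,0],[0.8,-0.05,0,-0.022,0,0,0],[0.8,-0.05,0,-0.026,0,0,0],[0.8,-0.05,0,-0.03,0,0,0],[0.8,-0.05,0,-0.033,0,0,0],[0.8,-0.05,0,-0.033,0,0,0],[0.8,-0.05,0,-0.033,0,0,0]]' 20
python3 -m inch '[[0.1,0,0,0,0,0,0],[0.1,0,0,0,0,0,0],[0.1,0,0,0,0,0,0],[0.1,0,0,0,0,0,0],[0.1,0,0,0.02,0,0,0],[0.1,0,0,0.06,0,0,0],[-0.3,0,0,0.1,0,0,0],[-0.3,0,0,0.13,0,0,0],[-0.3,0,0,0.13,0,0,0]]' 20
python3 - <<'E'
from h import *
shot("side","s4"); im,dp=shot("top","t4"); 
for n,t in(("top","door_handle"),("top","tube"),("side","door_handle"),("side","tube")): print(n,t,[(np.round(o["centre"],1).tolist(),round(o["score"],2)) for o in robot.tip_of(n,t)][:6])
a=cv2.imread("pics/s4.png")[210:340,190:390]; b=cv2.imread("pics/t4.png")[90:270,200:360]
cv2.imwrite("pics/c4.png",np.hstack([cv2.resize(a,(460,299),interpolation=cv2.INTER_CUBIC),cv2.resize(b,(266,299),interpolation=cv2.INTER_CUBIC)]))
E
```

```text
clock: 12.1
eef_pos: [0.42, 0.1945, 0.0212]
ee_rot: [-0.0, 0.024, 1.0, -0.0]
wrist_force: [-0.3, -0.4, 0.0]
finger_gap: 0.0201
grasp_force: 20.0
clock: 12.85
eef_pos: [0.4242, 0.1955, 0.1586]
ee_rot: [0.007, 0.023, 1.0, 0.001]
wrist_force: [0.2, -0.1, 0.0]
finger_gap: 0.0586
grasp_force: 0.0
top door_handle [([193.4, 243.0], 0.94)]
top tube [([324.0, 454.5], 0.76), ([298.3, 519.0], 0.63), ([249.2, 428.7], 0.6), ([183.5, 534.5], 0.55)]
side door_handle [([283.3, 292.3], 0.78), ([214.7, 271.8], 0.3)]
side tube [([306.5, 357.6], 0.76), ([211.5, 340.7], 0.68), ([182.0, 299.2], 0.66), ([283.1, 292.8], 0.64), ([207.2, 391.3], 0.48)]
```

View pics/c4.png

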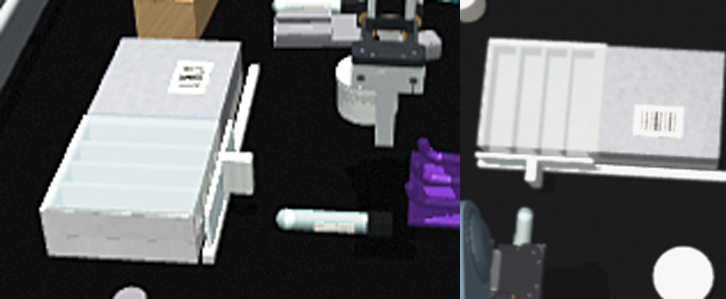

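Tube1 lies flat on the counter (side crop 335,222) and the door is closed (handle at top pixel 243,193). Reopening it.

```bash
python3 -m inch '[[-0.3,0.04,-0.008,0,0,0,0],[-0.3,0.08,-0.016,0,0,0,0],[-0.3,0.12,-0.024,0,0,0,0],[-0.3,0.162,-0.029,0,0,0,0],[-0.3,0.162,-0.029,0,0,0,0],[-0.3,0.162,-0.029,-0.03,0,0,0],[-0.3,0.162,-0.029,-0.06,0,0,0],[-0.3,0.162,-0.029,-0.082,0,0,0],[-0.3,0.162,-0.029,-0.082,0,0,0],[-0.3,0.162,-0.029,-0.082,0,0,0],[0.8,0.162,-0.029,-0.082,0,0,0],[0.8,0.162,-0.029,-0.082,0,0,0],[0.8,0.162,-0.029,-0.082,0,0,0],[0.8,0.162,-0.029,-0.082,0,0,0],[0.8,0.162,-0.029,-0.082,0,0,0],[0.8,0.162,-0.029,-0.082,0,0,0],[0.8,0.162,-0.029,-0.082,0,0,0],[0.8,0.162,-0.029,-0.082,0,0,0]]' 20
```

```text
clock: 14.65
eef_pos: [0.582, 0.1658, 0.0698]
ee_rot: [0.0, 0.024, 1.0, 0.0]
wrist_force: [0.6, 1.3, 1.7]
finger_gap: 0.0141
grasp_force: 20.0
```

```bash
python3 -m inch '[[0.8,-0.0005,-0.01,0,0,0,0],[0.8,-0.0012,-0.025,0,0,0,0],[0.8,-0.0019,-0.04,0,0,0,0],[0.8,-0.0026,-0.055,0,0,0,0],[0.8,-0.0033,-0.07,0,0,0,0],[0.8,-0.004,-0.085,0,0,0,0],[0.8,-0.0047,-0.1,0,0,0,0],[0.8,-0.0054,-0.115,0,0,0,0],[0.8,-0.0061,-0.13,0,0,0,0],[0.8,-0.0068,-0.145,0,0,0,0],[0.8,-0.0075,-0.16,0,0,0,0],[0.8,-0.008,-0.17,0,0,0,0],[0.8,-0.0085,-0.18,0,0,0,0],[0.8,-0.0087,-0.185,0,0,0,0],[0.8,-0.009,-0.19,0,0,0,0],[0.8,-0.009,-0.19,0,0,0,0],[0.8,-0.009,-0.19,0,0,0,0]]' 20
python3 -m inch '[[-0.3,0,0.002,0,0,0,0],[-0.3,0,0.002,0,0,0,0],[-0.3,0,0.002,0,0,0,0],[-0.3,0,0.002,0,0,0,0],[-0.3,0,0.002,0.03,0,0,0],[-0.3,0,0.002,0.07,0,0,0],[-0.3,0,0.002,0.1,0,0,0],[-0.3,0,0.002,0.1,0,0,0],[-0.3,0,0.002,0.1,0,0,0]]' 20
python3 - <<'E'
from h import *
im,dp=shot("top","t5"); 
print([(np.round(o["centre"],1).tolist(),round(o["score"],2)) for o in robot.tip_of("top","tube")][:6])
P,px=cloud("top",dp,(225,195,60,65)); g=im.max(2)
m=(P[:,2]>.012)&(P[:,2]<.035); print(m.sum(),rect(P[m])); d=m&np.array([g[v,u]<80 for u,v in px]); print(d.sum(),rect(P[d]),np.median(P[d][:,2])); d=m&~d; print(rect(P[d]))
E
```

```text
clock: 16.07
eef_pos: [0.5735, -0.0168, 0.0696]
ee_rot: [0.001, 0.025, 1.0, 0.008]
wrist_force: [6.1, 31.3, 2.6]
finger_gap: 0.0141
grasp_force: 20.0
clock: 16.82
eef_pos: [0.5739, -0.0234, 0.1715]
ee_rot: [0.002, 0.024, 1.0, -0.001]
wrist_force: [0.2, -0.6, -0.4]
finger_gap: 0.0609
grasp_force: 0.0
[([185.1, 536.9], 0.72), ([259.7, 233.6], 0.67), ([296.9, 520.4], 0.67), ([326.6, 450.4], 0.56), ([249.7, 425.3], 0.55)]
365 (array([485.1, 191.2]), array([ 23.2, 111.7]), 86.28)
21 (array([433.9, 197.5]), array([12. , 10.1]), 76.95) 0.02072770351136799
(array([490.2, 190.9]), array([ 23.2, 101.4]), 86.28)
```

```bash
python3 -m inch '[[0.1,-0.03,0.043,0,0,0,0],[0.1,-0.06,0.086,0,0,0,0],[0.1,-0.09,0.13,0,0,0,0],[0.1,-0.12,0.172,0,0,0,0],[0.1,-0.153,0.218,0,0,0,0],[0.1,-0.153,0.218,0,0,0,0],[0.1,-0.153,0.218,-0.04,0,0,0],[0.1,-0.153,0.218,-0.08,0,0,0],[0.1,-0.153,0.218,-0.11,0,0,0],[0.1,-0.153,0.218,-0.11,0,0,0],[0.1,-0.153,0.218,-0.11,0,0,0],[0.1,-0.153,0.218,-0.11,0,0,0]]' 50
```

```text
clock: 17.92
eef_pos: [0.4205, 0.1954, 0.0602]
ee_rot: [0.0, 0.024, 1.0, 0.0]
wrist_force: [0.5, 1.1, 1.3]
finger_gap: 0.0424
grasp_force: 0.0
```

Now down to 0.021, grip hard and lift gently.

```bash
python3 -m inch '[[0.1,0,0,-0.015,0,0,0],[0.1,0,0,-0.03,0,0,0],[0.1,0,0,-0.039,0,0,0],[0.1,0,0,-0.039,0,0,0],[0.1,0,0,-0.039,0,0,0],[0.8,0,0,-0.039,0,0,0],[0.8,0,0,-0.039,0,0,0],[0.8,0,0,-0.039,0,0,0],[0.8,0,0,-0.039,0,0,0],[0.8,0,0,-0.039,0,0,0],[0.8,0,0,-0.039,0,0,0],[0.8,0,0,-0.039,0,0,0]]' 50
python3 -m inch '[[0.8,0,0,0.004,0,0,0],[0.8,0,0,0.008,0,0,0],[0.8,0,0,0.014,0,0,0],[0.8,0,0,0.02,0,0,0],[0.8,0,0,0.026,0,0,0],[0.8,0,0,0.031,0,0,0],[0.8,0,0,0.035,0,0,0],[0.8,0,0,0.035,0,0,0],[0.8,0,0,0.035,0,0,0]]' 50
python3 - <<'E'
from h import *
shot("side","s6"); st=robot.read_state(); print(st["eef_pos"],st["finger_gap"])
a=cv2.imread("pics/s6.png")[230:330,210:370]; cv2.imwrite("pics/c6.png",cv2.resize(a,None,fx=4,fy=4,interpolation=cv2.INTER_CUBIC))
E
```

```text
clock: 18.92
eef_pos: [0.4203, 0.1957, 0.0209]
ee_rot: [0.0, 0.023, 1.0, 0.0]
wrist_force: [-0.7, 0.1, 4.7]
finger_gap: 0.0191
grasp_force: 50.0
clock: 19.67
eef_pos: [0.42, 0.1956, 0.0558]
ee_rot: [0.0, 0.024, 1.0, 0.0]
wrist_force: [0.1, 0.8, 0.2]
finger_gap: 0.0195
grasp_force: 50.0
[0.41974249 0.19554436 0.05542734] 0.01965314889571733
```

View pics/c6.png

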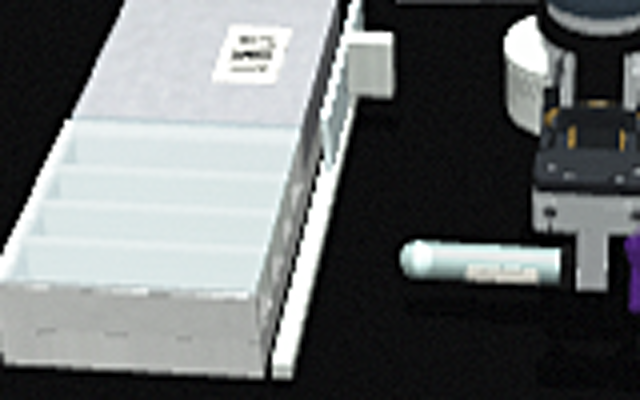

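Crop: the tube is level (nose at crop 402,258), the door is open, and the lane mouth is clear. Inserting in stages.

```bash
python3 -m inch '[[0.8,0.015,0,0,0,0,0],[0.8,0.03,0,0,0,0,0],[0.8,0.045,-0.001,0,0,0,0],[0.8,0.06,-0.002,0,0,0,0],[0.8,0.07,-0.0025,0,0,0,0],[0.8,0.08,-0.003,0,0,0,0],[0.8,0.09,-0.0034,0,0,0,0],[0.8,0.1,-0.0038,0,0,0,0],[0.8,0.11,-0.0042,0,0,0,0],[0.8,0.11,-0.0042,0,0,0,0],[0.8,0.11,-0.0042,0,0,0,0]]' 50
```

```text
clock: 20.63
eef_pos: [0.5302, 0.1913, 0.0554]
ee_rot: [-0.0, 0.024, 1.0, -0.0]
wrist_force: [1.3, 0.7, 0.1]
finger_gap: 0.0194
grasp_force: 50.0
```

Run:
```python
from h import *
shot("side","s7"); shot("top","t7")
a=cv2.imread("pics/s7.png")[230:330,210:350]; b=cv2.imread("pics/t7.png")[100:220,200:320]; cv2.imwrite("pics/c7.png",np.hstack([cv2.resize(a,(448,320),interpolation=cv2.INTER_CUBIC),cv2.resize(b,(320,320),interpolation=cv2.INTER_CUBIC)]))
```

```text
(no output)
```

View pics/c7.png

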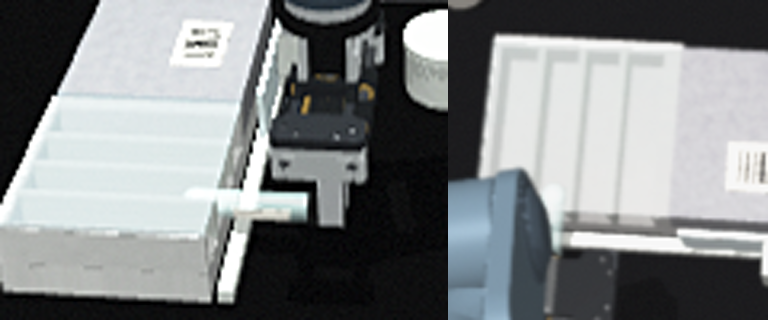

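Crop: the nose has passed under the roof in the third lane with no contact force. Continuing.

```bash
python3 -m inch '[[0.8,0.01,-0.0005,0,0,0,0],[0.8,0.02,-0.001,0,0,0,0],[0.8,0.03,-0.0014,0,0,0,0],[0.8,0.04,-0.0019,0,0,0,0],[0.8,0.05,-0.0024,0,0,0,0],[0.8,0.06,-0.0028,0,0,0,0],[0.8,0.068,-0.0032,0,0,0,0],[0.8,0.074,-0.0035,0,0,0,0],[0.8,0.074,-0.0035,0,0,0,0],[0.8,0.074,-0.0035,-0.002,0,0,0],[0.8,0.074,-0.0035,-0.004,0,0,0],[0.8,0.074,-0.0035,-0.004,0,0,0]]' 50
```

```text
clock: 21.73
eef_pos: [0.6036, 0.1879, 0.0513]
ee_rot: [-0.0, 0.023, 1.0, -0.0]
wrist_force: [0.6, 0.2, -0.8]
finger_gap: 0.0197
grasp_force: 50.0
```

```bash
python3 -m inch '[[0.3,0,0,0,0,0,0],[0.3,0,0,0,0,0,0],[0.3,0,0,0,0,0,0],[0.3,-0.02,0.001,0,0,0,0],[0.3,-0.04,0.0019,0,0,0,0],[0.745,-0.045,0.0021,0.001,0,0,0],[0.745,-0.045,0.0021,0.001,0,0,0],[0.745,-0.045,0.0021,0.001,0,0,0],[0.745,-0.045,0.0021,0.001,0,0,0],[0.745,-0.03,0.0014,0.001,0,0,0],[0.745,-0.02,0.001,0.001,0,0,0],[0.745,-0.015,0.0007,0.001,0,0,0],[0.745,-0.01,0.0005,0.001,0,0,0],[0.745,-0.007,0.0003,0.001,0,0,0],[0.745,-0.004,0.0002,0.001,0,0,0],[0.745,-0.001,0,0.001,0,0,0],[0.745,0.002,-0.0001,0.001,0,0,0],[0.745,0.002,-0.0001,0.001,0,0,0],[0.745,0.002,-0.0001,0.001,0,0,0]]' 50
```

```text
clock: 23.32
eef_pos: [0.606, 0.1878, 0.0525]
ee_rot: [0.0, 0.023, 1.0, -0.0]
wrist_force: [-0.5, 0.1, 0.5]
finger_gap: 0.0118
grasp_force: 0.0
```

```bash
python3 -m inch '[[0.745,0.001,0,0,0,0,0],[0.745,0.002,-0.0001,0,0,0,0],[0.745,0.003,-0.0001,0,0,0,0],[0.745,0.003,-0.0001,0,0,0,0],[0.745,0.003,-0.0001,0,0,0,0]]'
python3 -m inch '[[0.745,0.001,0,0,0,0,0],[0.745,0.001,0,0,0,0,0],[0.745,0.001,0,0,0,0,0]]'
python3 -m inch '[[0.745,0.001,0,0,0,0,0],[0.745,0.001,0,0,0,0,0],[0.745,0.001,0,0,0,0,0]]'
```

```text
clock: 23.73
eef_pos: [0.609, 0.1877, 0.0525]
ee_rot: [0.0, 0.024, 1.0, 0.0]
wrist_force: [-0.4, -0.4, 0.5]
finger_gap: 0.0124
grasp_force: 0.0
clock: 23.98
eef_pos: [0.6099, 0.1876, 0.0525]
ee_rot: [0.0, 0.024, 1.0, -0.0]
wrist_force: [0.3, 0.6, 0.2]
finger_gap: 0.0121
grasp_force: 0.0
clock: 24.23
eef_pos: [0.6106, 0.1877, 0.0524]
ee_rot: [-0.0, 0.023, 1.0, -0.0]
wrist_force: [-2.3, 0.0, 1.3]
finger_gap: 0.0119
grasp_force: 1.1
```

```bash
python3 -m inch '[[0.745,0.001,0,0,0,0,0],[0.745,0.001,0,0,0,0,0],[0.745,0.001,0,0,0,0,0]]'
python3 -m inch '[[0.745,0.001,0,0,0,0,0],[0.745,0.001,0,0,0,0,0],[0.745,0.001,0,0,0,0,0]]'
```

```text
clock: 24.48
eef_pos: [0.6106, 0.1877, 0.0524]
ee_rot: [-0.002, 0.023, 1.0, -0.0]
wrist_force: [-7.0, -0.3, 5.7]
finger_gap: 0.012
grasp_force: 3.3
clock: 24.73
eef_pos: [0.6106, 0.1877, 0.0524]
ee_rot: [-0.003, 0.023, 1.0, -0.0]
wrist_force: [-9.4, -0.2, 8.0]
finger_gap: 0.012
grasp_force: 5.2
```

```bash
python3 -m inch '[[0.745,-0.01,0,0,0,0,0],[0.745,-0.05,0.002,0,0,0,0],[0.5,-0.05,0.002,0.04,0,0,0],[0.1,-0.05,0.002,0.08,0,0,0],[0.1,-0.05,0.002,0.12,0,0,0],[0.1,-0.1527,-0.47,0.12,0,0,0.0447],[0.1,-0.1527,-0.47,0.12,0,0,0.0447],[0.1,-0.1527,-0.47,0.12,0,0,0.0447],[0.1,-0.1527,-0.47,0.12,0,0,0.0447],[0.1,-0.1527,-0.47,0.12,0,0,0.0447],[0.1,-0.1527,-0.47,0.12,0,0,0.0447],[0.1,-0.1527,-0.47,0.12,0,0,0.0447],[0.1,-0.1527,-0.47,0.12,0,0,0.0447],[0.1,-0.1527,-0.47,0.12,0,0,0.0447],[0.1,-0.1527,-0.47,0.12,0,0,0.0447],[0.1,-0.1527,-0.47,0.12,0,0,0.0447],[0.1,-0.1527,-0.47,0.12,0,0,0.0447],[0.1,-0.1527,-0.47,0.04,0,0,0.0447],[0.1,-0.1527,-0.47,0.04,0,0,0.0447],[0.1,-0.1527,-0.47,0.04,0,0,0.0447]]' 50
python3 - <<'E'
from h import *
im,dp=shot("top","t8"); st=robot.read_state(); print(st["eef_pos"],[(np.round(o["centre"],1).tolist(),round(o["score"],2)) for o in robot.tip_of("top","tube")][:6])
b=cv2.imread("pics/t8.png")[105:215,195:345]; cv2.imwrite("pics/c8.png",cv2.resize(b,None,fx=5,fy=5,interpolation=cv2.INTER_CUBIC))
E
```

```text
clock: 26.4
eef_pos: [0.4559, -0.2795, 0.0853]
ee_rot: [-0.005, -0.011, 1.0, 0.005]
wrist_force: [-1.0, 1.3, -0.9]
finger_gap: 0.0423
grasp_force: 0.0
[ 0.45769637 -0.28047723  0.08882247] [([297.6, 520.4], 0.94), ([326.4, 453.5], 0.79), ([183.9, 534.1], 0.58), ([175.0, 237.3], 0.46)]
```

View pics/c8.png

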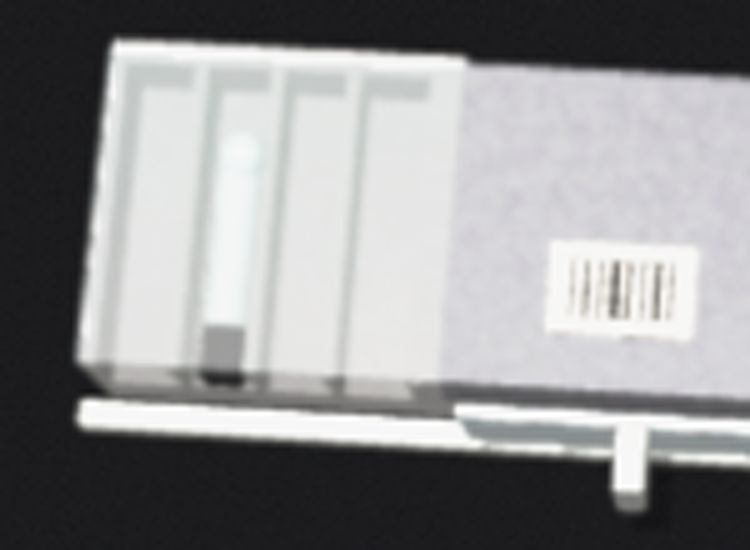

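Crop: tube1 lies in the third lane (crop 235,260) with its stopper end level with the front edge, and the door is open. Now grip tube2, then lift it gently and high.

```bash
python3 -m inch '[[0.1,0,0,-0.01,0,0,0],[0.1,0,0,-0.03,0,0,0],[0.1,0,0,-0.045,0,0,0],[0.1,0,0,-0.057,0,0,0],[0.1,0,0,-0.057,0,0,0],[0.1,0,0,-0.057,0,0,0],[0.8,0,0,-0.057,0,0,0],[0.8,0,0,-0.057,0,0,0],[0.8,0,0,-0.057,0,0,0],[0.8,0,0,-0.057,0,0,0],[0.8,0,0,-0.057,0,0,0],[0.8,0,0,-0.057,0,0,0],[0.8,0,0,-0.057,0,0,0]]' 50
python3 -m inch '[[0.8,0,0,0.005,0,0,0],[0.8,0,0,0.01,0,0,0],[0.8,0,0,0.02,0,0,0],[0.8,0,0,0.03,0,0,0],[0.8,0,0,0.04,0,0,0],[0.8,0,0,0.055,0,0,0],[0.8,0,0,0.07,0,0,0],[0.8,0,0,0.085,0,0,0],[0.8,0,0,0.1,0,0,0],[0.8,0,0,0.115,0,0,0],[0.8,0,0,0.13,0,0,0],[0.8,0,0,0.14,0,0,0],[0.8,0,0,0.15,0,0,0],[0.8,0,0,0.15,0,0,0],[0.8,0,0,0.15,0,0,0]]' 50
```

```text
clock: 27.58
eef_pos: [0.4605, -0.2827, 0.0361]
ee_rot: [0.0, -0.012, 1.0, -0.0]
wrist_force: [-0.8, -0.2, 4.3]
finger_gap: 0.0198
grasp_force: 50.0
clock: 28.83
eef_pos: [0.4602, -0.2825, 0.1859]
ee_rot: [0.0, -0.012, 1.0, -0.0]
wrist_force: [0.9, 0.3, -0.8]
finger_gap: 0.0196
grasp_force: 50.0
```

```bash
python3 -m inch '[[0.8,-0.012,0.01,0,0,0,-0.005],[0.8,-0.025,0.03,0,0,0,-0.01],[0.8,-0.035,0.06,0,0,0,-0.02],[0.8,-0.042,0.09,0,0,0,-0.03],[0.8,-0.042,0.12,0,0,0,-0.0447],[0.8,-0.042,0.15,0,0,0,-0.0447],[0.8,-0.042,0.18,0,0,0,-0.0447],[0.8,-0.042,0.21,0,0,0,-0.0447],[0.8,-0.042,0.24,0,0,0,-0.0447],[0.8,-0.042,0.27,0,0,0,-0.0447],[0.8,-0.042,0.3,0,0,0,-0.0447],[0.8,-0.042,0.33,0,0,0,-0.0447],[0.8,-0.042,0.36,0,0,0,-0.0447],[0.8,-0.042,0.39,0,0,0,-0.0447],[0.8,-0.042,0.415,0,0,0,-0.0447],[0.8,-0.042,0.43,0,0,0,-0.0447],[0.8,-0.042,0.438,0,0,0,-0.0447],[0.8,-0.042,0.441,0,0,0,-0.0447],[0.8,-0.042,0.441,0,0,0,-0.0447],[0.8,-0.042,0.441,0,0,0,-0.0447]]' 50
python3 -m inch '[[0.8,0,0,-0.02,0,0,0],[0.8,0,0,-0.04,0,0,0],[0.8,0,0,-0.06,0,0,0],[0.8,0,0,-0.08,0,0,0],[0.8,0,0,-0.1,0,0,0],[0.8,0,0,-0.115,0,0,0],[0.8,0,0,-0.125,0,0,0],[0.8,0,0,-0.129,0,0,0],[0.8,0,0,-0.129,0,0,0],[0.8,0,0,-0.129,0,0,0]]' 50
python3 - <<'E'
from h import *
shot("side","s9"); st=robot.read_state(); print(st["eef_pos"],st["finger_gap"])
a=cv2.imread("pics/s9.png")[230:330,210:370]; cv2.imwrite("pics/c9.png",cv2.resize(a,None,fx=4,fy=4,interpolation=cv2.INTER_CUBIC))
E
```

```text
clock: 30.5
eef_pos: [0.4181, 0.158, 0.1851]
ee_rot: [-0.0, 0.024, 1.0, -0.0]
wrist_force: [-0.2, -1.0, -0.4]
finger_gap: 0.0195
grasp_force: 50.0
clock: 31.33
eef_pos: [0.4188, 0.1584, 0.0571]
ee_rot: [0.0, 0.024, 1.0, 0.0]
wrist_force: [0.3, 0.7, -0.9]
finger_gap: 0.0192
grasp_force: 50.0
[0.41908159 0.15853871 0.05742661] 0.019608889927950093
```

View pics/c9.png

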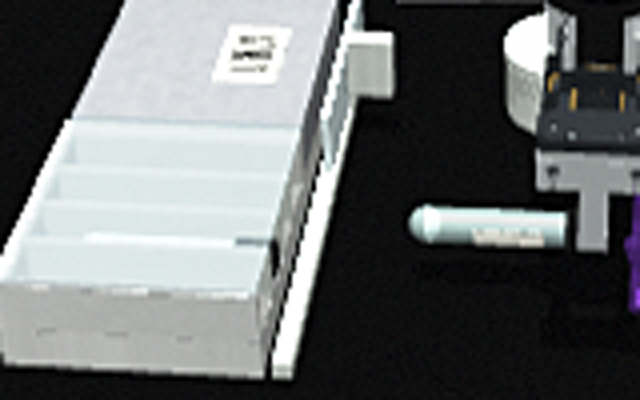

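Crop: tube2 is level (nose at crop 412,222) and tube1 is flush in its lane. Inserting.

```bash
python3 -m inch '[[0.8,0.015,-0.0007,0,0,0,0],[0.8,0.03,-0.0014,0,0,0,0],[0.8,0.045,-0.0021,0,0,0,0],[0.8,0.06,-0.0028,0,0,0,0],[0.8,0.07,-0.0033,0,0,0,0],[0.8,0.08,-0.0038,0,0,0,0],[0.8,0.09,-0.0042,0,0,0,0],[0.8,0.1,-0.0047,0,0,0,0],[0.8,0.11,-0.0052,0,0,0,0],[0.8,0.11,-0.0052,0,0,0,0],[0.8,0.11,-0.0052,0,0,0,0]]' 50
python3 -m inch '[[0.8,0.01,-0.0005,0,0,0,0],[0.8,0.02,-0.001,0,0,0,0],[0.8,0.03,-0.0014,0,0,0,0],[0.8,0.04,-0.0019,0,0,0,0],[0.8,0.05,-0.0024,0,0,0,0],[0.8,0.06,-0.0028,0,0,0,0],[0.8,0.068,-0.0032,0,0,0,0],[0.8,0.073,-0.0034,0,0,0,0],[0.8,0.073,-0.0034,0,0,0,0],[0.8,0.073,-0.0034,-0.002,0,0,0],[0.8,0.073,-0.0034,-0.004,0,0,0],[0.8,0.073,-0.0034,-0.004,0,0,0]]' 50
```

```text
clock: 32.3
eef_pos: [0.5284, 0.1534, 0.0564]
ee_rot: [-0.0, 0.024, 1.0, -0.0]
wrist_force: [0.5, 0.3, 0.3]
finger_gap: 0.0193
grasp_force: 50.0
clock: 33.3
eef_pos: [0.6009, 0.1501, 0.0524]
ee_rot: [-0.0, 0.023, 1.0, -0.0]
wrist_force: [0.4, -0.6, -0.5]
finger_gap: 0.0196
grasp_force: 50.0
```

```bash
python3 -m inch '[[0.3,0,0,0,0,0,0],[0.3,0,0,0,0,0,0],[0.3,0,0,0,0,0,0],[0.3,-0.02,0.001,0,0,0,0],[0.3,-0.04,0.0019,0,0,0,0],[0.745,-0.045,0.0021,0,0,0,0],[0.745,-0.045,0.0021,0,0,0,0],[0.745,-0.045,0.0021,0,0,0,0],[0.745,-0.045,0.0021,0,0,0,0],[0.745,-0.03,0.0014,0,0,0,0],[0.745,-0.02,0.001,0,0,0,0],[0.745,-0.015,0.0007,0,0,0,0],[0.745,-0.01,0.0005,0,0,0,0],[0.745,-0.007,0.0003,0,0,0,0],[0.745,-0.004,0.0002,0,0,0,0],[0.745,-0.001,0,0,0,0,0],[0.745,0.002,-0.0001,0,0,0,0],[0.745,0.005,-0.0002,0,0,0,0],[0.745,0.005,-0.0002,0,0,0,0],[0.745,0.005,-0.0002,0,0,0,0]]' 50
python3 -m inch '[[0.745,0.001,0,0,0,0,0],[0.745,0.002,-0.0001,0,0,0,0],[0.745,0.002,-0.0001,0,0,0,0],[0.745,0.002,-0.0001,0,0,0,0]]'
python3 -m inch '[[0.745,0.001,0,0,0,0,0],[0.745,0.001,0,0,0,0,0],[0.745,0.001,0,0,0,0,0]]'
```

```text
clock: 34.97
eef_pos: [0.6063, 0.1499, 0.0525]
ee_rot: [0.0, 0.024, 1.0, 0.0]
wrist_force: [0.2, -0.3, 0.7]
finger_gap: 0.012
grasp_force: 0.0
clock: 35.3
eef_pos: [0.6082, 0.1498, 0.0525]
ee_rot: [0.0, 0.024, 1.0, 0.0]
wrist_force: [0.5, 0.8, 0.4]
finger_gap: 0.012
grasp_force: 0.0
clock: 35.55
eef_pos: [0.6088, 0.1498, 0.0524]
ee_rot: [-0.0, 0.023, 1.0, -0.0]
wrist_force: [-2.1, -0.3, 1.7]
finger_gap: 0.0118
grasp_force: 1.1
```

```bash
python3 -m inch '[[0.745,0.001,0,0,0,0,0],[0.745,0.001,0,0,0,0,0],[0.745,0.001,0,0,0,0,0]]'
python3 -m inch '[[0.745,0.001,0,0,0,0,0],[0.745,0.001,0,0,0,0,0],[0.745,0.001,0,0,0,0,0]]'
```

```text
clock: 35.8
eef_pos: [0.6088, 0.1498, 0.0524]
ee_rot: [-0.002, 0.023, 1.0, -0.0]
wrist_force: [-6.6, -0.6, 4.5]
finger_gap: 0.012
grasp_force: 3.3
clock: 36.05
eef_pos: [0.6088, 0.1498, 0.0524]
ee_rot: [-0.003, 0.023, 1.0, -0.0]
wrist_force: [-10.9, -1.4, 7.7]
finger_gap: 0.0122
grasp_force: 5.3
```

```bash
python3 -m inch '[[0.745,-0.01,0,0,0,0,0],[0.745,-0.05,0.002,0,0,0,0],[0.3,-0.05,0.002,0.04,0,0,0],[0,-0.05,0.002,0.08,0,0,0],[0,-0.08,-0.03,0.12,0,0,0],[0,-0.11,-0.06,0.15,0,0,0],[0,-0.11,-0.09,0.15,0,0,0],[0,-0.11,-0.12,0.15,0,0,0],[0,-0.11,-0.12,0.15,0,0,0]]' 30
python3 - <<'E'
from h import *
im,dp=shot("top","t10"); shot("side","s10")
P,px=cloud("top",dp,(90,180,110,120)); m=(P[:,2]>.024)&(P[:,2]<.06)
k=m; print("all>24",k.sum(),rect(P[k]))
hd=(P[:,2]>.040)&(P[:,2]<.06); print("head",rect(P[hd]),np.median(P[hd][:,2])); ha=(P[:,2]>.026)&(P[:,2]<.038); print("handle",rect(P[ha]),np.median(P[ha][:,2]))
for n in("top","side"):
  for t in("scanner","scanner_window"):
    print(n,t,[(np.round(o["centre"],1).tolist(),round(o["score"],2)) for o in robot.tip_of(n,t)][:3])
for o in robot.masks_of("top","pad")[:2]:
    v,u=np.nonzero(o["region"]); W=at_z("top",np.c_[u,v],.004); print("pad",o["score"],rect(W))
a=cv2.imread("pics/t10.png"); cv2.imwrite("pics/c10.png",np.hstack([cv2.resize(a[105:215,200:320],(436,400),interpolation=cv2.INTER_CUBIC),cv2.resize(a[180:295,95:195],(348,400),interpolation=cv2.INTER_CUBIC)]))
E
```

```text
clock: 36.8
eef_pos: [0.5019, 0.0249, 0.2049]
ee_rot: [0.003, 0.026, 1.0, -0.001]
wrist_force: [-0.4, -0.7, 0.1]
finger_gap: 0.0469
grasp_force: 0.0
all>24 1134 (array([524.7, 411.7]), array([205.1,  85.1]), 7.94)
head (array([543.4, 406.5]), array([169.9,  76. ]), 16.54) 0.04727514646833142
handle (array([523.6, 411.3]), array([203.4,  82.4]), 6.94) 0.033011884188119844
top scanner [([259.7, 333.6], 0.75), ([232.7, 441.3], 0.72), ([232.7, 146.1], 0.66)]
top scanner_window [([209.9, 157.1], 0.58)]
side scanner [([371.9, 321.0], 0.79)]
side scanner_window [([373.9, 297.7], 0.6)]
pad 0.98 (array([476.3, 428.2]), array([131.3, 221. ]), 79.5)
```

View pics/c10.png

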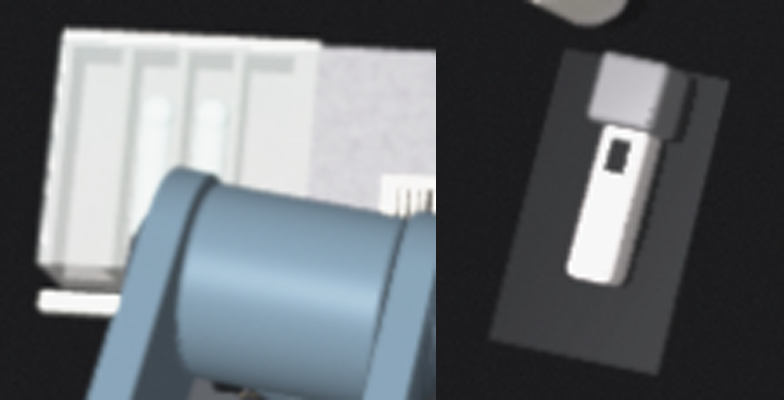

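Crop: both tubes are in neighbouring lanes. The scanner has been knocked up and to the right on its pad (head at right-crop 628,90, handle 612,215). I'll fit it again.

Run:
```python
from h import *
dp=np.load("pics/t10.npy"); im=cv2.imread("pics/t10.png")
P,px=cloud("top",dp,(128,190,48,78)); g=np.array([im[v,u].astype(int) for u,v in px])
k=(P[:,2]>.03)&(P[:,2]<.055)&~((px[:,1]<194))
print("all",rect(P[k]))
ha=k&(P[:,2]<.0385)&(g.min(1)>200); hd=k&(P[:,2]>.043)
print("handle",ha.sum(),rect(P[ha]),np.median(P[ha][:,2])); print("head",hd.sum(),rect(P[hd]),np.median(P[hd][:,2]), P[hd][:,:2].mean(0))
c=P[ha][:,:2]; c0=c.mean(0); u,s,vt=np.linalg.svd(c-c0,full_matrices=False); print(c0,np.degrees(np.arctan2(*(vt[0][::-1]*np.sign(vt[0][0])))))
print(at_z("top",[[157.1,209.9],[146.1,232.7]],.004))
```

```text
all (array([502.1, 413.9]), array([ 50.2, 160.5]), 77.66)
handle 450 (array([476.9, 417.6]), array([ 32.5, 109.1]), 79.86) 0.03326760926956229
head 371 (array([555.1, 402.3]), array([50.2, 49.7]), 77.66) 0.04731281946720145 [0.5549798  0.40199937]
[0.47235731 0.41754885] -11.486872037428169
[[0.55321177 0.40149125 0.004     ]
 [0.49410871 0.42550271 0.004     ]]
```

```bash
python3 -m inch '[[-0.1,0.009,0.03,0,0,0,-0.0933],[-0.1,0.009,0.07,0,0,0,-0.0933],[-0.1,0.009,0.11,0,0,0,-0.0933],[-0.1,0.009,0.15,0,0,0,-0.0933],[-0.1,0.009,0.19,0,0,0,-0.0933],[-0.1,0.009,0.23,0,0,0,-0.0933],[-0.1,0.009,0.27,0,0,0,-0.0933],[-0.1,0.009,0.31,0,0,0,-0.0933],[-0.1,0.009,0.35,0,0,0,-0.0933],[-0.1,0.009,0.382,0,0,0,-0.0933],[-0.1,0.009,0.382,0,0,0,-0.0933],[-0.1,0.009,0.382,0,0,0,-0.0933],[-0.1,0.009,0.382,0,0,0,-0.0933]]' 45
python3 - <<'E'
from h import *
robot.camera("side")
st=robot.read_state(); q=st["ee_rot"]; print(st["eef_pos"],R.from_quat([q[1],q[2],q[3],q[0]]).as_matrix().round(4)[:,1])
print([o["centre"] for o in robot.tip_of("side","spray_bottle")][:2],at_z("side",[o["centre"][::-1] for o in robot.tip_of("side","spray_bottle")][:1],0))
print([o["centre"] for o in robot.tip_of("side","scanner")])
E
```

```text
clock: 38.23
eef_pos: [0.5096, 0.4119, 0.2017]
ee_rot: [-0.0, 0.096, 0.995, -0.001]
wrist_force: [-0.2, -0.5, -0.2]
finger_gap: 0.0516
grasp_force: 0.0
[0.50984016 0.41127958 0.20191384] [ 1.924e-01  9.813e-01 -9.000e-04]
[[390.0, 253.4]] [[0.64313977 0.45392653 0.        ]]
[[373.7, 322.2]]
```

```bash
python3 -m inch '[[-0.1,0.001,0,-0.03,0,0,0],[-0.1,0.001,0,-0.06,0,0,0],[-0.1,0.001,0,-0.09,0,0,0],[-0.1,0.001,0,-0.12,0,0,0],[-0.1,0.001,0,-0.145,0,0,0],[-0.1,0.001,0,-0.16,0,0,0],[-0.1,0.001,0,-0.174,0,0,0],[-0.1,0.001,0,-0.174,0,0,0],[-0.1,0.001,0,-0.174,0,0,0],[0.6,0.001,0,-0.174,0,0,0],[0.6,0.001,0,-0.174,0,0,0],[0.6,0.001,0,-0.174,0,0,0],[0.6,0.001,0,-0.174,0,0,0],[0.6,0.001,0,-0.174,0,0,0],[0.6,0.001,0,-0.174,0,0,0],[0.6,0.001,0,-0.174,0,0,0]]' 45
python3 -m inch '[[0.6,0,0,0.004,0,0,0],[0.6,0,0,0.01,0,0,0],[0.6,0,0,0.02,0,0,0],[0.6,0,0,0.04,0,0,0],[0.6,0,0,0.06,0,0,0],[0.6,0,0,0.08,0,0,0],[0.6,0,0,0.1,0,0,0],[0.6,0,0,0.12,0,0,0],[0.6,0,0,0.14,0,0,0],[0.6,0,0,0.15,0,0,0],[0.6,0,0,0.15,0,0,0],[0.6,0,0,0.15,0,0,0]]' 50
```

```text
clock: 39.77
eef_pos: [0.5121, 0.4124, 0.0301]
ee_rot: [0.001, 0.097, 0.995, 0.001]
wrist_force: [-1.5, 0.2, 5.8]
finger_gap: 0.0337
grasp_force: 45.0
clock: 40.77
eef_pos: [0.5111, 0.4117, 0.1785]
ee_rot: [0.0, 0.097, 0.995, 0.0]
wrist_force: [-0.5, -0.4, -2.9]
finger_gap: 0.0336
grasp_force: 50.0
```

```bash
python3 -m inch '[[0.6,0,-0.01,0,0,0,0],[0.6,0,-0.03,0,0,0,0],[0.6,0,-0.06,0,0,0,0],[0.6,0.01,-0.09,0,0,0,0],[0.6,0.02,-0.12,0,0,0,0],[0.6,0.03,-0.15,0,0,0,0],[0.6,0.04,-0.18,0,0,0,0],[0.6,0.05,-0.21,0,0,0,0],[0.6,0.06,-0.24,0,0,0,0],[0.6,0.07,-0.27,0,0,0,0],[0.6,0.08,-0.3,0,0,0,0],[0.6,0.09,-0.33,0,0,0,0],[0.6,0.1,-0.36,0,0,0,0],[0.6,0.1062,-0.385,0,0,0,0],[0.6,0.1062,-0.405,0,0,0,0],[0.6,0.1062,-0.4149,0,0,0,0],[0.6,0.1062,-0.4149,-0.015,0,0,0],[0.6,0.1062,-0.4149,-0.028,0,0,0],[0.6,0.1062,-0.4149,-0.0335,0,0,0],[0.6,0.1062,-0.4149,-0.0335,0,0,0]]' 50
python3 - <<'E'
from h import *
shot("side","s11"); st=robot.read_state(); print(st["eef_pos"],st["finger_gap"])
print([(o["centre"],o["score"]) for o in robot.tip_of("side","scanner_window")], proj("side",[.661,-.0117,.1195]))
dp=np.load("pics/s11.npy")
a=cv2.imread("pics/s11.png")[160:300,190:370]; cv2.imwrite("pics/c11.png",cv2.resize(a,None,fx=4,fy=4,interpolation=cv2.INTER_CUBIC))
E
```

```text
clock: 42.43
eef_pos: [0.6152, -0.0022, 0.1417]
ee_rot: [-0.003, 0.096, 0.995, 0.0]
wrist_force: [-0.0, 0.6, -2.8]
finger_gap: 0.0339
grasp_force: 50.0
[ 0.61610417 -0.0022929   0.14318622] 0.03361467054200766
[([231.3, 271.1], 0.85)] [[271.48188655 227.72194429]]
```

View pics/c11.png

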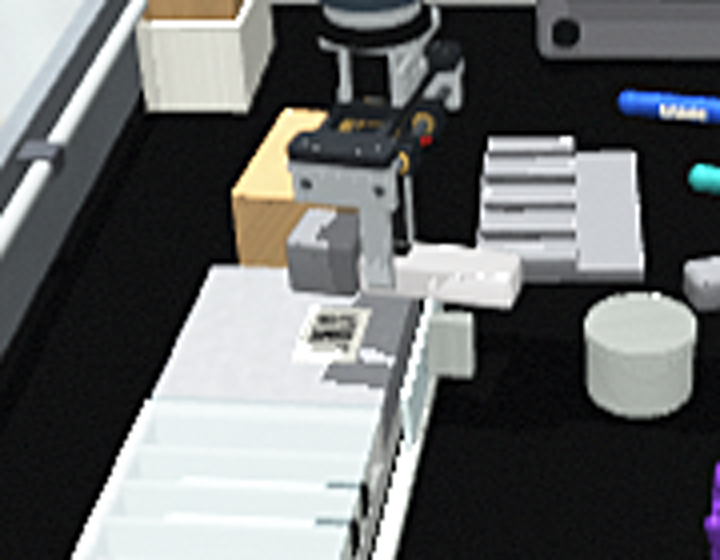

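Crop: the scanner is held level over the label, with the head at crop (325,255) above the label at (332,332). The stoppers are flush in two lanes. Checking the head height and centre from depth.

Run:
```python
from h import *
st=robot.read_state(); print(st["eef_pos"])
dp=np.load("pics/s11.npy"); P,px=cloud("side",dp,(258,205,26,30))
k=(P[:,2]>.1)&(P[:,2]<.18)&(P[:,0]>.62)&(P[:,1]<.04); S=P[k]
print(k.sum(),S.min(0),S.max(0)); t=S[S[:,2]>.158]; print("top",len(t),t.mean(0),np.histogram(S[:,2],np.arange(.1,.18,.005))[0])
im,d2=shot("top","t11"); P,px=cloud("top",d2,(285,120,80,60)); k=(P[:,2]>.15)&(P[:,2]<.175); print(k.sum(),rect(P[k]),np.median(P[k][:,2]))
# tilt by plane fit on top
A=np.c_[P[k][:,:2],np.ones(k.sum())]; print(np.linalg.lstsq(A,P[k][:,2],rcond=None)[0][:2])
# handle top from side
P,px=cloud("side",dp,(285,215,38,25)); k=(P[:,2]>.135)&(P[:,2]<.165)&(P[:,0]<.6)&(P[:,1]<.06); S=P[k]; print("handle",k.sum(),np.histogram(S[:,2],np.arange(.135,.166,.003))[0]); 
h=S[S[:,2]>.144]; print(np.polyfit(h[:,0],h[:,2],1))
# label
P,px=cloud("top",np.load("pics/t8.npy"),(300,148,40,30)); im=cv2.imread("pics/t8.png"); w=np.array([im[v,u].min()>225 for u,v in px]); W=at_z("top",px[w],.0695); print("label",w.sum(),rect(W))
```

```text
[ 0.61692165 -0.00242607  0.14439182]
430 [ 0.62074464 -0.03830844  0.11547949] [0.68626045 0.0276386  0.17900954]
top 102 [ 6.49778218e-01 -5.04028104e-04  1.61796654e-01] [  0   0   0  18  36  24  35  31  36  31  41 142  17   5   9]
0 (array([0., 0.]), array([0., 0.]), 0.0) nan
[0. 0.]
handle 235 [ 25  30  56 112  12   0   0   0   0   0]
[-0.01179988  0.15214788]
label 417 (array([662. , -11.4]), array([47.3, 72.2]), 0.68)
  return _methods._mean(a, axis=axis, dtype=dtype,
  ret = ret.dtype.type(ret / rcount)
```

Label centre at (0.662, -0.011), slope about 0.7°, underside about 0.119. Nudge 1 mm and hold for 3 s.

```bash
python3 -m inch '[[0.6,0.001,0,0.001,0,0,0],[0.6,0.001,0,0.001,0,0,0],[0.6,0.001,0,0.001,0,0,0],[0.6,0.001,0,0.001,0,0,0],[0.6,0.001,0,0.001,0,0,0],[0.6,0.001,0,0.001,0,0,0],[0.6,0.001,0,0.001,0,0,0],[0.6,0.001,0,0.001,0,0,0],[0.6,0.001,0,0.001,0,0,0],[0.6,0.001,0,0.001,0,0,0],[0.6,0.001,0,0.001,0,0,0],[0.6,0.001,0,0.001,0,0,0],[0.6,0.001,0,0.001,0,0,0],[0.6,0.001,0,0.001,0,0,0],[0.6,0.001,0,0.001,0,0,0],[0.6,0.001,0,0.001,0,0,0],[0.6,0.001,0,0.001,0,0,0],[0.6,0.001,0,0.001,0,0,0],[0.6,0.001,0,0.001,0,0,0],[0.6,0.001,0,0.001,0,0,0]]' 50
python3 -m inch '[[0.6,0,0,0,0,0,0],[0.6,0,0,0,0,0,0],[0.6,0,0,0,0,0,0],[0.6,0,0,0,0,0,0],[0.6,0,0,0,0,0,0],[0.6,0,0,0,0,0,0],[0.6,0,0,0,0,0,0],[0.6,0,0,0,0,0,0],[0.6,0,0,0,0,0,0],[0.6,0,0,0,0,0,0],[0.6,0,0,0,0,0,0],[0.6,0,0,0,0,0,0],[0.6,0,0,0,0,0,0],[0.6,0,0,0,0,0,0],[0.6,0,0,0,0,0,0],[0.6,0,0,0,0,0,0],[0.6,0,0,0,0,0,0],[0.6,0,0,0,0,0,0],[0.6,0,0,0,0,0,0],[0.6,0,0,0,0,0,0]]' 50
```

```text
clock: 44.25
eef_pos: [0.6183, -0.0031, 0.1459]
ee_rot: [0.0, 0.097, 0.995, -0.0]
wrist_force: [0.6, -0.1, -2.0]
finger_gap: 0.0337
grasp_force: 50.0
clock: 45.92
eef_pos: [0.6184, -0.0032, 0.1459]
ee_rot: [0.0, 0.097, 0.995, 0.0]
wrist_force: [0.8, 0.5, -2.0]
finger_gap: 0.0336
grasp_force: 50.0
```

```bash
python3 -m inch '[[0.6,0,0,0.01,0,0,0],[0.6,-0.005,0.01,0.025,0,0,0],[0.6,-0.015,0.03,0.034,0,0,0],[0.6,-0.03,0.06,0.034,0,0,0],[0.6,-0.045,0.09,0.034,0,0,0],[0.6,-0.06,0.12,0.034,0,0,0.005],[0.6,-0.075,0.15,0.034,0,0,0.01],[0.6,-0.09,0.18,0.034,0,0,0.01],[0.6,-0.105,0.21,0.034,0,0,0.01],[0.6,-0.12,0.24,0.034,0,0,0.01],[0.6,-0.1275,0.27,0.034,0,0,0.01],[0.6,-0.1275,0.3,0.034,0,0,0.01],[0.6,-0.1275,0.33,0.034,0,0,0.01],[0.6,-0.1275,0.36,0.034,0,0,0.01],[0.6,-0.1275,0.39,0.034,0,0,0.01],[0.6,-0.1275,0.412,0.034,0,0,0.01],[0.6,-0.1275,0.425,0.034,0,0,0.01],[0.6,-0.1275,0.429,0.034,0,0,0.01],[0.6,-0.1275,0.429,0.034,0,0,0.01],[0.6,-0.1275,0.429,0.034,0,0,0.01]]' 50
python3 -m inch '[[0.6,0,0,-0.02,0,0,0],[0.6,0,0,-0.045,0,0,0],[0.6,0,0,-0.07,0,0,0],[0.6,0,0,-0.095,0,0,0],[0.6,0,0,-0.115,0,0,0],[0.6,0,0,-0.13,0,0,0],[0.6,0,0,-0.14,0,0,0],[0.6,0,0,-0.14,0,0,0],[0.6,0,0,-0.14,0,0,0]]' 50
python3 - <<'E'
from h import *
shot("side","s12"); shot("top","t12"); dp=np.load("pics/s12.npy"); im=cv2.imread("pics/s12.png")
print(robot.read_state()["eef_pos"])
for o in robot.masks_of("side","scanner")[:1]:
    v,u=np.nonzero(o["region"]); d=dp[v,u]; P=by_depth("side",np.c_[u,v],d)[d>0]; P=P[(P[:,2]<.09)]
    print(o["score"],len(P),P.min(0),P.max(0)); t=P[P[:,0]<.47]; s=np.sort(t[:,2]); print("handle top",np.percentile(s,[50,80,95])); k=t[t[:,2]>np.percentile(s,95)-.006]; print(np.polyfit(k[:,0],k[:,2],1))
E
```

```text
clock: 47.58
eef_pos: [0.491, 0.425, 0.18]
ee_rot: [-0.0, 0.089, 0.996, -0.0]
wrist_force: [0.1, -0.5, -2.0]
finger_gap: 0.0339
grasp_force: 50.0
clock: 48.33
eef_pos: [0.4913, 0.4256, 0.0404]
ee_rot: [0.0, 0.089, 0.996, 0.0]
wrist_force: [0.7, 1.1, -1.3]
finger_gap: 0.0339
grasp_force: 50.0
[0.49203104 0.4263766  0.04171798]
0.64 1186 [ 0.39645429  0.37932579 -0.00116232] [0.57039506 0.45843691 0.05958262]
handle top [0.04062714 0.0429854  0.04427896]
[0.00342661 0.04081625]
```

```bash
python3 -m inch '[[0.6,0,0,-0.003,0,0,0],[0.6,0,0,-0.006,0,0,0],[0.6,0,0,-0.008,0,0,0],[0.6,0,0,-0.009,0,0,0],[0.6,0,0,-0.009,0,0,0],[0.6,0,0,-0.009,0,0,0]]'
python3 -m inch '[[0.6,0,0,-0.001,0,0,0],[0.6,0,0,-0.002,0,0,0],[0.6,0,0,-0.002,0,0,0],[0.6,0,0,-0.002,0,0,0]]'
```

```text
clock: 48.98
eef_pos: [0.4908, 0.4258, 0.0308]
ee_rot: [-0.0, 0.089, 0.996, -0.0]
wrist_force: [0.4, -0.7, -2.0]
finger_gap: 0.0334
grasp_force: 50.0
clock: 49.32
eef_pos: [0.491, 0.426, 0.0301]
ee_rot: [0.0, 0.089, 0.996, -0.0]
wrist_force: [-2.5, -1.9, 6.2]
finger_gap: 0.0337
grasp_force: 50.0
```

Contact with the pad. Release, rise, and look.

```bash
python3 -m inch '[[0.2,0,0,0,0,0,0],[0.1,0,0,0,0,0,0],[0,0,0,0,0,0,0],[-0.1,0,0,0,0,0,0],[-0.1,0,0,0,0,0,0],[-0.1,0,0,0.02,0,0,0],[-0.1,0,0,0.05,0,0,0],[-0.1,0,0,0.09,0,0,0],[-0.1,0,0,0.13,0,0,0],[-0.1,0,0,0.17,0,0,0],[-0.1,0,-0.04,0.17,0,0,0],[-0.1,0,-0.08,0.17,0,0,0],[-0.1,0,-0.12,0.17,0,0,0],[-0.1,0,-0.16,0.17,0,0,0],[-0.1,0,-0.2,0.17,0,0,0],[-0.1,0,-0.24,0.17,0,0,0],[-0.1,0,-0.28,0.17,0,0,0],[-0.1,0,-0.28,0.17,0,0,0],[-0.1,0,-0.28,0.17,0,0,0]]' 20
python3 - <<'E'
from h import *
im,dp=shot("top","t13"); im=im[:,:,::-1]
P,px=cloud("top",dp,(118,190,52,90)); g=np.array([im[v,u].astype(int) for u,v in px])
k=(P[:,2]>.03)&(P[:,2]<.055); hd=k&(P[:,2]>.043); ha=k&(P[:,2]<.0385)&(g.min(1)>200)
print("all",rect(P[k])); a,b=rect(P[ha]),rect(P[hd]); print(a,b); v=b[0]-a[0]; print(np.degrees(np.arctan2(v[1],v[0])),np.hypot(*v))
for o in robot.masks_of("top","pad")[:2]:
    vv,u=np.nonzero(o["region"]); print("pad",o["score"],rect(at_z("top",np.c_[u,vv],.004)))
st=robot.read_state(); print(st["eef_pos"])
E
```

```text
clock: 50.9
eef_pos: [0.4911, 0.1443, 0.1991]
ee_rot: [0.0, 0.091, 0.996, 0.0]
wrist_force: [0.3, 1.1, -0.0]
finger_gap: 0.0514
grasp_force: 0.0
all (array([481.6, 429.2]), array([ 38.8, 161.5]), 82.39)
(array([455.7, 430.4]), array([ 33.6, 109.2]), 79.72) (array([535.4, 422.2]), array([38.4, 50.4]), 83.91)
-5.874254258307044 80.12072141462531
pad 0.87 (array([473.2, 463.5]), array([240.5, 106.4]), 7.8)
pad 0.65 (array([689.5,  73.4]), array([389.3, 231.6]), 86.89)
[0.49092105 0.14626929 0.1990382 ]
```

```bash
python3 -m inch '[[-0.3,0.02,-0.04,0,0,0,0.0833],[-0.3,0.04,-0.08,0,0,0,0.0833],[-0.3,0.06,-0.12,0,0,0,0.0833],[-0.3,0.0827,-0.163,0,0,0,0.0833],[-0.3,0.0827,-0.163,0,0,0,0.0833],[-0.3,0.0827,-0.163,0,0,0,0.0833],[-0.3,0.0827,-0.163,-0.04,0,0,0.0833],[-0.3,0.0827,-0.163,-0.08,0,0,0.0833],[-0.3,0.0827,-0.163,-0.11,0,0,0.0833],[-0.3,0.0827,-0.163,-0.1305,0,0,0.0833],[-0.3,0.0827,-0.163,-0.1305,0,0,0.0833],[-0.3,0.0827,-0.163,-0.1305,0,0,0.0833],[0.8,0.0827,-0.163,-0.1305,0,0,0.0833],[0.8,0.0827,-0.163,-0.1305,0,0,0.0833],[0.8,0.0827,-0.163,-0.1305,0,0,0.0833],[0.8,0.0827,-0.163,-0.1305,0,0,0.0833],[0.8,0.0827,-0.163,-0.1305,0,0,0.0833],[0.8,0.0827,-0.163,-0.1305,0,0,0.0833],[0.8,0.0827,-0.163,-0.1305,0,0,0.0833],[0.8,0.0827,-0.163,-0.1305,0,0,0.0833]]' 20
python3 - <<'E'
from h import *
im,dp=shot("top","t14"); im=im[:,:,::-1]
P,px=cloud("top",dp,(118,190,60,90)); g=np.array([im[v,u].astype(int) for u,v in px])
k=(P[:,2]>.03)&(P[:,2]<.055); hd=k&(P[:,2]>.043); ha=k&(P[:,2]<.0385)&(g.min(1)>200)
print("all",rect(P[k])); a,b=rect(P[ha]),rect(P[hd]); print(a,b); v=b[0]-a[0]; print(np.degrees(np.arctan2(v[1],v[0])),np.hypot(*v))
for o in robot.masks_of("top","pad")[:2]:
    vv,u=np.nonzero(o["region"]); print("pad",o["score"],rect(at_z("top",np.c_[u,vv],.004)))
E
```

```text
clock: 52.67
eef_pos: [0.5736, -0.0165, 0.0686]
ee_rot: [0.0, 0.024, 1.0, 0.001]
wrist_force: [-0.4, 2.8, 0.9]
finger_gap: 0.0138
grasp_force: 20.0
all (array([481. , 426.8]), array([ 49.5, 159.5]), 79.22)
(array([456. , 430.7]), array([ 33.2, 108.9]), 79.05) (array([534.7, 416.4]), array([49.5, 49.4]), 78.62)
-10.29843969483399 79.98862419119364
pad 0.67 (array([475.3, 428.4]), array([133.4, 224.9]), 79.49)
```

The scanner is lined up on the pad (both about -10.3°, within 5 mm of centre). Closing the door.

```bash
python3 -m inch '[[0.8,0.0005,0.01,0,0,0,0],[0.8,0.0012,0.025,0,0,0,0],[0.8,0.0019,0.04,0,0,0,0],[0.8,0.0026,0.055,0,0,0,0],[0.8,0.0033,0.07,0,0,0,0],[0.8,0.004,0.085,0,0,0,0],[0.8,0.0047,0.1,0,0,0,0],[0.8,0.0054,0.115,0,0,0,0],[0.8,0.0061,0.13,0,0,0,0],[0.8,0.0068,0.145,0,0,0,0],[0.8,0.0075,0.16,0,0,0,0],[0.8,0.008,0.17,0,0,0,0],[0.8,0.0085,0.18,0,0,0,0],[0.8,0.0087,0.185,0,0,0,0],[0.8,0.009,0.19,0,0,0,0],[0.8,0.009,0.19,0,0,0,0],[0.8,0.009,0.19,0,0,0,0]]' 20
```

```text
clock: 54.18
eef_pos: [0.5821, 0.1686, 0.0685]
ee_rot: [-0.001, 0.023, 1.0, -0.004]
wrist_force: [-5.1, -17.5, 6.7]
finger_gap: 0.0141
grasp_force: 20.0
```

```bash
python3 -m inch '[[0.3,0,-0.003,0,0,0,0],[0,0,-0.003,0,0,0,0],[-0.3,0,-0.003,0,0,0,0],[-0.3,0,-0.003,0,0,0,0],[-0.3,0,-0.003,0,0,0,0],[-0.3,0,-0.003,0.03,0,0,0],[-0.3,0,-0.003,0.07,0,0,0],[-0.3,0,-0.003,0.11,0,0,0],[-0.3,-0.04,-0.003,0.15,0,0,0],[-0.3,-0.08,-0.04,0.15,0,0,0],[-0.3,-0.12,-0.08,0.15,0,0,0],[-0.3,-0.16,-0.12,0.15,0,0,0],[-0.3,-0.16,-0.16,0.15,0,0,0],[-0.3,-0.16,-0.2,0.15,0,0,0],[-0.3,-0.16,-0.24,0.15,0,0,0],[-0.3,-0.16,-0.28,0.15,0,0,0],[-0.3,-0.16,-0.28,0.15,0,0,0],[-0.3,-0.16,-0.28,0.15,0,0,0]]' 20
python3 - <<'E'
from h import *
shot("top","t15"); shot("side","s15"); print([(o["centre"],o["score"]) for o in robot.tip_of("top","door_handle")][:2])
a=cv2.imread("pics/t15.png"); b=cv2.imread("pics/s15.png")
cv2.imwrite("pics/c15.png",np.hstack([cv2.resize(a[100:300,100:360],(455,350),interpolation=cv2.INTER_CUBIC),cv2.resize(b[210:410,190:387],(345,350),interpolation=cv2.INTER_CUBIC)]))
E
```

```text
clock: 55.68
eef_pos: [0.4223, -0.1118, 0.219]
ee_rot: [0.001, 0.027, 1.0, -0.001]
wrist_force: [0.7, 0.9, 0.6]
finger_gap: 0.0613
grasp_force: 0.0
[([190.5, 246.4], 0.74)]
```

View pics/c15.png

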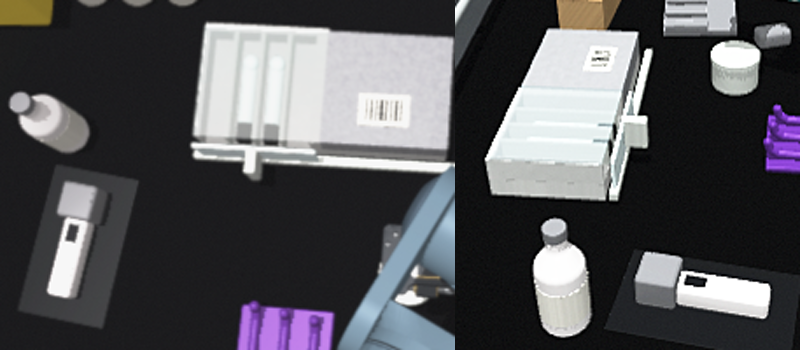

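Final picture: both tubes are in their lanes with stoppers at the front edge (crop 245,130 and 271,130). The door is closed (handle at 252,165), the scanner is aligned on its pad (78,235), and the tray is empty.

```bash
python3 -c "
from bench import robot
print(robot.finish_job())"
```

```text
the job is handed in; nothing more can be done
None
```

I handed the job in at about 56 s: both tubes present are flush in their own lanes, the scanner was held over the label for over 3 s and laid back aligned on its pad, and the door is fully closed; early on tube1 clipped the handle and dragged the door shut before any tube was in, so I set it down on the counter, reopened the door fully and carried on.

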